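Check the bench scale with its hanging basket and the check weights

ROBOT

A 6-joint arm with a two-finger parallel gripper is mounted at the origin on the work surface. World frame = base frame: x ahead of the robot, y to its left, z up, the work surface at z = 0. Lengths are in mm, angles in degrees, forces in N, time in s.
With the tool pointing down it reaches from about 350 to 875 mm from the base axis. Payload 4.2 kg.
Tool frame: the origin (TCP) lies at the very end of the fingers, on their centre line; the grasp point (between the pads) lies 19 mm behind it; z points along the fingers, y is the line along which they close (so a half turn about z gives the same grasp; the last joint's range is limited). The gripper opens to 87 mm and grips with 3 to 60 N. Pads are 19 mm wide; open, the fingers measure 117 mm over their backs; the gripper's body (75 mm by 190 mm) begins 51 mm behind the grasp point.
Start: joints at [89.53, 22.042, 0.453, 0, -68.411, -14.817], TCP at [164.747, 602.874, 222.55] pointing down, gripper open.
Joint ranges: [-179.83, 179.83], [-69.29, 118.12], [-61.27, 80.66], [-181.25, 117.63], [-171.15, -9.14], [-177.46, 177.46]. Speed limits (degrees/s): [159.86, 159.86, 180, 180, 180, 180].

INTERFACE

Orientations are given as a 3x3 rotation matrix whose columns are the frame's x, y, z axes.
In Python, from bench import sense, snapshot, job_done gives the robot as it stands.
- The arm moves only by the shell command python3 -m crank 'ROWS' [FORCE]. ROWS is JSON, a list of rows, each an object with "delta_pos": the shift along the tool's x, y, z in mm, a list of three; "rot": the turn, a rotation vector about the tool's x, y, z in degrees, a list of three; "grip": the closure, from 0 (fully open) to 1 (shut). In form: [{"delta_pos": [x, y, z], "rot": [ax, ay, az], "grip": grip}, ...]. A call has exactly 8 rows; each row shifts and turns the commanded pose from where the row before left it, along the tool's axes as they then stand; what a row does not reach is not made up. A row lasts 1/10 s, in which the tool goes at most 50 mm and 8.59 degrees, less where a joint would pass 70% of its speed; a pose out of reach is approached as far as the arm can. A call is refused whole if a number of a shift passes 50 or a number of a turn 8.59, either way. A call with a gripper value outside its range is refused whole. The fingers move at their own pace and stop on an object; FORCE is the grip in N (left out, the last holds). Time passes only in rows, so rows that do not move let the fingers close, or fill a call up. It gives the time, the measured TCP pose, the force, the opening and the grip force at its end, in the units of the state.
- sense(): the state, without advancing time (a new reading comes with each control period).
- snapshot(name): name is "scene" or "side" or "wrist"; returns a dict with "image" (400x640x3 uint8, red, green, blue), "z_map" (400x640 float32, mm along the optical axis (not along the pixel's ray), 0 where there is no reading), "vertical_fov" (degrees; the focal length in pixels is half the picture's height over the tangent of half this angle, whatever the lens; pixels are square), "cx", "cy" (the principal point, pixels), "R" (3x3) and "t" (3): a world point X has camera coordinates R X + t. Camera axes: x right, y down, z forward; pixel columns grow to the right and rows downward; lengths in mm; the calibration is good to about 2 mm. A picture is of the moment at which its call begins.
- job_done(): hands the job in; it is judged then, once.
The state is a dict: "time_s": time; "q": joint angles; "qd": joint speeds; "effort": joint torques, N m; "tool_pos": TCP position; "eef_rot": TCP orientation; "force": force on the tool from outside, world axes, zero at the start; "torque": the same for the moment, N m; "opening": opening from 0.0 (shut) to 1.0 (fully open); "grip_force": force on a finger pad.
Only numpy, scipy, OpenCV 4.12 (cv2) and the standard library are available. Lean on these libraries where they do the work, as an engineer would, in place of code of your own. Each camera call takes 0.05 s, during which the arm holds its last target. There are 200 camera calls.

TASK

Check the bench scale. First lift the lid of the weight case right open until it rests on its stop and let go, so that the weights take up room temperature; then carry the weighing basket, level and without setting it down anywhere, from the two hook arms of the parking stand over to the two hook arms on the scale, hang it there by both lugs, let go and press the white tare key fully home while the basket is still empty. After that put every check weight from the case into the basket, leave the tare key alone from then on, and shut the case again once all are in, without disturbing the other things on the bench.

Things in the scene. Friction and masses are not known exactly. Their poses are not given: they have to be found in the camera images.
- lid_handle (a point): centre of the black grip bar on the front of the lid of the aluminium weight case. The bar is round, 10 mm thick, 100 mm long, level, along the case's own y; it stands 32 mm off the lid's front edge on a 10 mm leg at each end. With the lid shut it is 63 mm above the bench and points to the front (-x of the case). The lid's front edge is 26 mm thick, from 11 mm below to 15 mm above the bar's level
- lid_hinge (a point): middle of the lid's hinge line, along the far (+x) top rim of the case, 52 mm above the bench; its axes turn with the lid (y along the hinge; with the lid shut, x points away from the handle and z up). The handle bar lies 202 mm from it towards -x and 11 mm up (+z) in these axes
- lid (a joint): lid angle in rad: 0 shut, 1.75 resting on its stop, leaning a little past upright. The lid (0.45 kg) swings freely: left below about 1.4 it falls shut, above about 1.55 it falls back on its stop
- case_floor (a point): centre of the foam floor inside the weight case, 24 mm above the bench; axes are the case's own (x to the hinge side). Case 170 mm (x) by 210 mm (y) outside, walls 5 mm, rim 52 mm above the bench, no partitions, fixed to the bench. The weights stand on the foam and reach 12 mm above the rim into the hollow lid
- basket_grip (a point): point to grip on the weighing basket: middle of its blue upright handle plate, 12 mm thick (basket y), 44 mm wide (x), which ends 22 mm above this point. The plate stands on the middle of the tray, so the basket balances from it; the tray's underside is 112 mm below this point, its rim 67 mm below. z is up when level
- basket_lugs (a point): point midway between the undersides of the basket's two dark lugs, 52 mm below basket_grip and 60 mm above the tray's underside. The lugs are flat tongues 44 mm long (x) and 4 mm thick that stick out from the straps at the two ends of the tray, from 108 to 134 mm to either side (y); the basket hangs with one lug lying on each arm of a hanger, the tray between the arms
- basket_floor (a point): centre of the basket's inside floor (4 mm above its underside), axes as the basket; inside 122 mm x by 216 mm y, walls rising 41 mm. The handle plate (12 mm thick in y, 44 mm wide in x, 130 mm above the floor at its top) parts it into a left and a right half, each open above; the end straps rise to 60 mm above the floor
- scale_arms (a point): middle of the hanger on the scale's pan: midway between the tops of its two steel hook arms, 170 mm above the bench, 80 mm above the pan; x points away from the keys. The arms are level bars 10 mm thick along x, 124 mm to either side (y), from posts 88 mm to +x to tips 50 mm to -x that turn up 18 mm. basket_lugs should come to lie here, the basket's axes along these; lift 40 mm to pass the tips
- stand_arms (a point): middle of the same kind of hanger on the blue parking stand, 110 mm above the bench, where the basket hangs at the start; axes are the stand's own (x to the posts)
- tare (a joint): travel of the white tare key in m: 0 up, 0.004 fully home (about 5 N); springs back by itself
- tare_top (a point): middle of the top face of the white tare key (16 by 50 mm) on the scale's sloping front panel, about 70 mm above the bench; it is pressed along its own -z, which leans 0.35 rad from straight down towards +x of the scale; pressing straight down works too
- weight0_c (a point): brass check weight (0.22 kg; may be absent, then None), at its centre half-way up: plain cylinder 38 mm across and 24 mm high with a knob on top 20 mm across (the topmost 11 mm, over a narrow neck), 40 mm in all; centre 20 mm above its foot, z up along its axis
- weight1_c (a point): brass check weight (0.22 kg; may be absent, then None), at its centre half-way up: plain cylinder 38 mm across and 24 mm high with a knob on top 20 mm across (the topmost 11 mm, over a narrow neck), 40 mm in all; centre 20 mm above its foot, z up along its axis
- weight2_c (a point): brass check weight (0.22 kg; may be absent, then None), at its centre half-way up: plain cylinder 38 mm across and 24 mm high with a knob on top 20 mm across (the topmost 11 mm, over a narrow neck), 40 mm in all; centre 20 mm above its foot, z up along its axis
- weight3_c (a point): brass check weight (0.22 kg; may be absent, then None), at its centre half-way up: plain cylinder 38 mm across and 24 mm high with a knob on top 20 mm across (the topmost 11 mm, over a narrow neck), 40 mm in all; centre 20 mm above its foot, z up along its axis
- basket: the weighing basket, origin at the centre of its underside: steel tray 130 mm (x) by 224 mm (y) by 45 mm, about 0.4 kg, with an upright handle plate in the middle and a lug on a strap at each end (y)
- tape: orange roll of tape, 64 mm across, 20 mm high, behind the left-hand place: leave alone
- jar: jar 75 mm high behind the scale: leave alone
- spray: spray bottle 130 mm high behind the scale: leave alone
- cup: white cup 80 mm high behind the right-hand place: leave alone

How it is judged (in metres and radians):
On the way, in this order (a step that is already met when the one before it is completed fails the run):
1. the lid of the weight case rests open on its stop, let go (value of joint lid above 1.7 rad and velocity of joint lid below 0.1 rad/s and contact force between the fingers and case below 0.05 N), for 0.3 s.
2. the empty basket hangs level on the scale's hanger, let go (x of basket_lugs in the frame of scale_arms between -0.025 and 0.025 m and y of basket_lugs in the frame of scale_arms between -0.012 and 0.012 m and z of basket_lugs in the frame of scale_arms between -0.008 and 0.008 m and angle between basket_floor's own z axis and vertical below 0.1 rad and contact force between the fingers and basket below 0.05 N and distance between each of weight0_c, weight1_c, weight2_c, weight3_c and basket_floor above 0.14 m), for 0.3 s.
3. the tare key is pressed home with the empty basket hanging on the scale (all of step 2 and value of joint tare above 0.003 m), for 0.05 s.
4. every check weight is in the basket while the case is still open (x of weight0_c in the frame of basket_floor between -0.065 and 0.065 m and y of weight0_c in the frame of basket_floor between -0.11 and 0.11 m and z of weight0_c in the frame of basket_floor between 0.005 and 0.06 m and x of weight1_c in the frame of basket_floor between -0.065 and 0.065 m and y of weight1_c in the frame of basket_floor between -0.11 and 0.11 m and z of weight1_c in the frame of basket_floor between 0.005 and 0.06 m and x of weight2_c in the frame of basket_floor between -0.065 and 0.065 m and y of weight2_c in the frame of basket_floor between -0.11 and 0.11 m and z of weight2_c in the frame of basket_floor between 0.005 and 0.06 m and x of weight3_c in the frame of basket_floor between -0.065 and 0.065 m and y of weight3_c in the frame of basket_floor between -0.11 and 0.11 m and z of weight3_c in the frame of basket_floor between 0.005 and 0.06 m and x of basket_lugs in the frame of scale_arms between -0.025 and 0.025 m and y of basket_lugs in the frame of scale_arms between -0.012 and 0.012 m and z of basket_lugs in the frame of scale_arms between -0.008 and 0.008 m and angle between basket_floor's own z axis and vertical below 0.1 rad and contact force between the fingers and basket below 0.05 N and value of joint lid above 0.5 rad), for 0.2 s.
At the end, for the whole second after the job is handed in: the basket hangs by both lugs on the arms of the scale's hanger, level within 0.1 rad, its lug point within 25 mm (x), 12 mm (y) and 8 mm (z) of the hanger's middle; every check weight present lies inside it; the case lid is shut within 0.05 rad; everything is released and at rest (x of basket_lugs in the frame of scale_arms between -0.025 and 0.025 m and y of basket_lugs in the frame of scale_arms between -0.012 and 0.012 m and z of basket_lugs in the frame of scale_arms between -0.008 and 0.008 m and angle between basket_floor's own z axis and vertical below 0.1 rad and contact force between the fingers and basket below 0.05 N and x of weight0_c in the frame of basket_floor between -0.065 and 0.065 m and y of weight0_c in the frame of basket_floor between -0.11 and 0.11 m and z of weight0_c in the frame of basket_floor between 0.005 and 0.06 m and x of weight1_c in the frame of basket_floor between -0.065 and 0.065 m and y of weight1_c in the frame of basket_floor between -0.11 and 0.11 m and z of weight1_c in the frame of basket_floor between 0.005 and 0.06 m and x of weight2_c in the frame of basket_floor between -0.065 and 0.065 m and y of weight2_c in the frame of basket_floor between -0.11 and 0.11 m and z of weight2_c in the frame of basket_floor between 0.005 and 0.06 m and x of weight3_c in the frame of basket_floor between -0.065 and 0.065 m and y of weight3_c in the frame of basket_floor between -0.11 and 0.11 m and z of weight3_c in the frame of basket_floor between 0.005 and 0.06 m and value of joint lid below 0.05 rad and linear speed of basket below 0.03 m/s); the robot touches nothing.
It fails at once if the basket is set down on the bench (its underside below 25 mm) (height (world z) of basket_floor below 0.029 m).
It fails at once if the basket is set down on the scale's pan (horizontal distance between basket_floor and scale_arms below 0.12 m and height (world z) of basket_floor below 0.1 m).
It fails at once if the basket is tilted by more than 0.35 rad (angle between basket_floor's own z axis and vertical above 0.35 rad).
It fails at once if the tare key is pressed with a weight in the basket (value of joint tare above 0.002 m and distance between any of weight0_c, weight1_c, weight2_c, weight3_c and basket_floor below 0.125 m).
It fails at once if another thing on the bench is moved by more than 30 mm (distance of any of tape, jar, spray, cup from where it was at the start of the episode above 0.03 m).
Of weight0, weight1, weight2, weight3 only 2 to 4 are there at a start; the rules pass over those that are not, and their reading is None.
At some moment in a run one of weight0, weight1, weight2, weight3 may be knocked a few centimetres aside while the robot is not near it.
It also fails if it takes over 210 s, if anything falls off the work surface, if the arm or the gripper's body presses on something with over 40 N, if the wrist force passes 120 N, or if a joint passes its speed limit or range.

## Working session

There is one attempt and no reset: what is moved stays moved. The work goes in short steps, Python scripts to look and compute and a shell command to move; the robot and the scene stay as the last step left them, time stands still between calls to the robot, and variables do not carry over. Pictures are saved under pics/ and viewed, at most 14 in all, crops included, and the job is handed in when it is done.

```bash
mkdir -p pics; ls
cat > h.py <<'E'
import numpy as np, cv2
from bench import sense, snapshot
def shot(n,f=None):
    s=snapshot(n); s['f']=200/np.tan(np.radians(s['vertical_fov'])/2)
    if f: cv2.imwrite('pics/'+f,cv2.cvtColor(s['image'],cv2.COLOR_RGB2BGR)); np.savez('pics/'+f[:-4]+'.npz',**s)
    return s
def load(f): return {k:v for k,v in np.load('pics/'+f+'.npz').items()}
def ray(s,u,v):
    R=np.array(s['R']);t=np.array(s['t']);c=-R.T@t
    d=R.T@np.array([(u-s['cx'])/s['f'],(v-s['cy'])/s['f'],1.]); return c,d
def pt(s,u,v,r=1):
    z=s['z_map'][int(v)-r:int(v)+r+1,int(u)-r:int(u)+r+1]; z=np.median(z[z>0]); c,d=ray(s,u,v); return c+d*z
def atz(s,u,v,z):
    c,d=ray(s,u,v); return c+d*(z-c[2])/d[2]
def cloud(s):
    v,u=np.mgrid[:400,:640]; z=s['z_map']; 
    P=np.stack([(u-s['cx'])/s['f']*z,(v-s['cy'])/s['f']*z,z],-1)
    return (P-np.array(s['t']))@np.array(s['R'])
E
python3 - <<'E'
from h import *
np.set_printoptions(precision=2,suppress=True)
for n in ['scene','side','wrist']:
    s=shot(n,n+'0.png'); print(n,s['f'],s['cx'],s['cy'],-np.array(s['R']).T@np.array(s['t']))
print(sense())
E
```

```text
pics
scene 459.14747345924525 312.1007051377657 200.7603961915997 [1290.81 -373.53 1166.27]
side 409.65546088052764 322.4620088536836 197.92971156900825 [  19.48 -581.74 1105.99]
wrist 304.0122219065925 316.902073865299 198.77025319654112 [234.09 583.63 383.49]
{'time_s': 0.15, 'q': array([ 89.53,  22.08,   0.4 ,  -0.02, -68.41, -14.82]), 'qd': array([-0.  , -0.18,  0.32,  0.1 , -0.03, -0.06]), 'effort': array([ -0.  , -39.11,  18.76,   4.22,   0.01,  -0.  ]), 'tool_pos': array([164.64, 602.45, 221.7 ]), 'eef_rot': array([[ 0.96, -0.26, -0.  ],
       [-0.26, -0.96, -0.  ],
       [ 0.  ,  0.  , -1.  ]]), 'force': array([ 0.06,  0.39, -1.26]), 'torque': array([-0.03,  0.01,  0.01]), 'grip_force': 0.0, 'opening': 1.0018465677605013}
```

View pics/scene0.png

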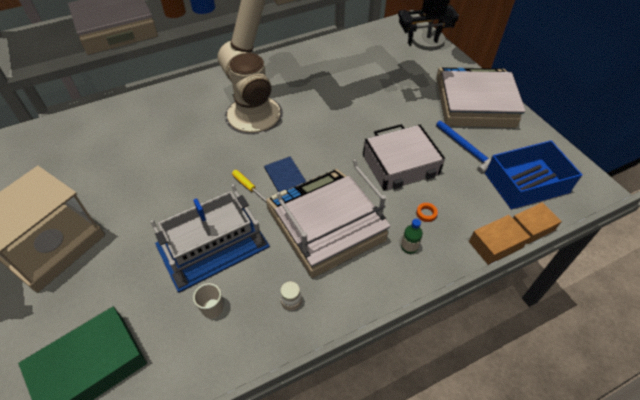

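View pics/side0.png

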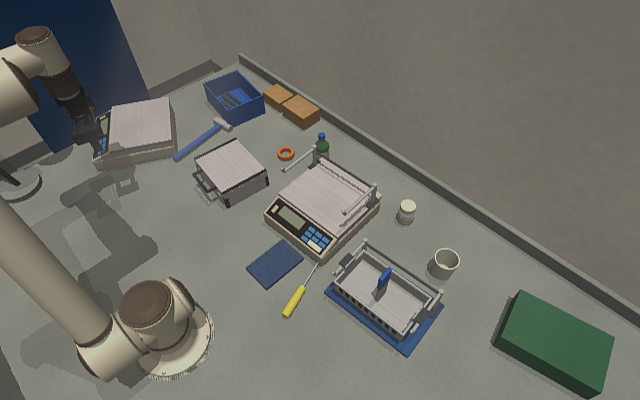

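The scene view shows the case at about (402,154), the scale at (328,220) and the basket on the stand at (207,235). In the side view they are at (230,172), (325,205) and (385,298). Next I'll enlarge both.

Run:
```python
import cv2
a=cv2.imread('pics/side0.png')[120:360,180:460]; cv2.imwrite('pics/c1.png',cv2.resize(a,(700,600),interpolation=cv2.INTER_CUBIC))
a=cv2.imread('pics/scene0.png')[110:300,140:460]; cv2.imwrite('pics/c2.png',cv2.resize(a,(800,475),interpolation=cv2.INTER_CUBIC))
```

```text
(no output)
```

View pics/c1.png

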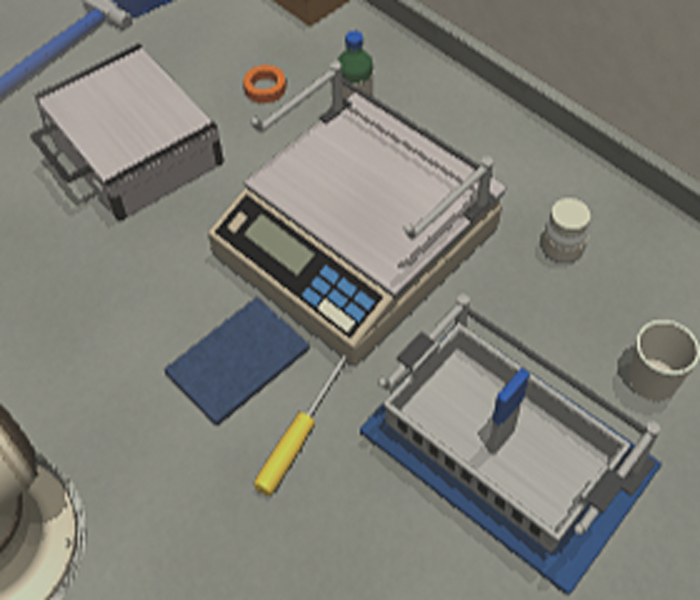

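View pics/c2.png

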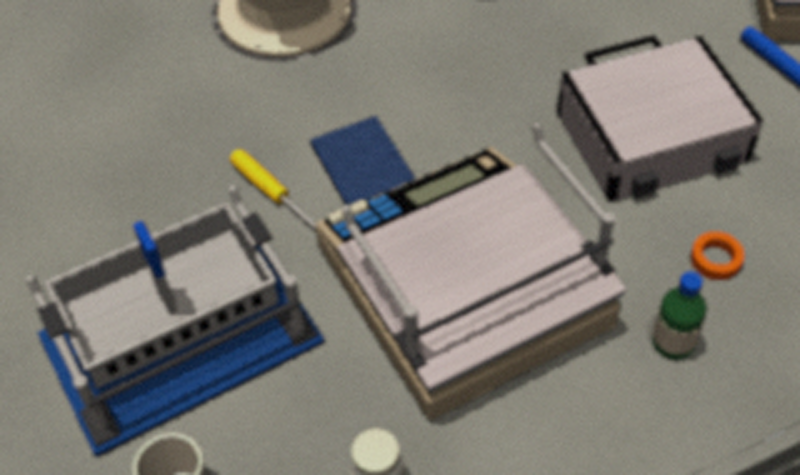

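The side crop shows:
- Lid grip bar at c1 (33,132)–(72,200).
- White tare key at c1 (337,315), which is side (315,246).
- Scale arm tips at c1 (258,125) and (410,232), and posts at (338,72) and (486,165).
- Stand arm tips at c1 (385,382) and (580,528), and posts at (463,300) and (653,430).
- Blue handle plate at c1 (512,395).

The scene crop agrees. I'll use the depth clouds from both views to measure these.

Run:
```python
from h import *
np.set_printoptions(precision=1,suppress=True)
A={}
for n,pts in {'side0':dict(lidA=(38,98),lidB=(142,48),lidC=(216,130),lidD=(112,186),hbarA=(35,135),hbarB=(70,195),stipL=(258,125),stipR=(410,232),spoL=(338,70),spoR=(486,163),ttipL=(385,382),ttipR=(580,528),tpoL=(463,300),tpoR=(653,430),tare=(337,315),plate=(515,385),lugL=(415,350),lugR=(603,490)),
 'scene0':dict(lidA=(565,75),lidB=(697,42),lidC=(756,118),lidD=(612,158),hbarA=(588,52),hbarB=(655,42),stipL=(536,130),stipR=(350,212),spoL=(608,215),spoR=(413,312),ttipL=(235,195),ttipR=(35,285),tpoL=(297,277),tpoR=(85,390),tare=(347,212),plate=(147,240),lugL=(257,227),lugR=(52,318))}.items():
    s=load(n); o=(180,120) if n=='side0' else (140,110)
    for k,(u,v) in pts.items(): print(n,k,pt(s,o[0]+u/2.5,o[1]+v/2.5,0 if k not in('tare','plate') else 1))
    C=cloud(s); im=s['image'].astype(int); hsv=cv2.cvtColor(s['image'],cv2.COLOR_RGB2HSV)
    ok=(s['z_map']>0)
    # lid top
    def inb(x0,x1,y0,y1,z0,z1): return ok&(C[...,0]>x0)&(C[...,0]<x1)&(C[...,1]>y0)&(C[...,1]<y1)&(C[...,2]>z0)&(C[...,2]<z1)
    s['C']=C;s['ok']=ok
    blue=(hsv[...,0]>100)&(hsv[...,0]<130)&(hsv[...,1]>120)
    A[n]=(C,ok,blue)
    u,v=pts['plate']; m=blue&ok&(C[...,2]>120)&(C[...,2]<195)
    vv,uu=np.nonzero(m); near=np.hypot(uu-(o[0]+u/2.5),vv-(o[1]+v/2.5))<25
    P=C[vv[near],uu[near]]; print('plate n',len(P),P.mean(0),P.min(0),P.max(0))
    top=P[P[:,2]>172]; print(' top',top.mean(0),cv2.minAreaRect(top[:,:2].astype(np.float32)))
```

```text
side0 lidA [395.3 455.6  79.8]
side0 lidB [560.9 435.9  78. ]
side0 lidC [540.  243.   66.1]
side0 lidD [376.7 257.   73.2]
side0 hbarA [355.9 407.   71.5]
side0 hbarB [351.  345.   -0.5]
side0 stipL [526.9 125.3 176.2]
side0 stipR [ 537.9 -123.4  181.1]
side0 spoL [670.5 132.8 166.2]
side0 spoR [ 680.3 -113.1  174.4]
side0 ttipL [ 404.6 -216.1  127. ]
side0 ttipR [ 426.2 -460.4  126.5]
side0 tpoL [ 548.  -200.4  114.4]
side0 tpoR [ 565.6 -448.6  119.4]
side0 tare [450.8 -91.2  68. ]
side0 plate [ 473.  -331.2  182.8]
side0 lugL [ 461.5 -206.8  114.2]
side0 lugR [ 478.2 -451.2  115.4]
plate n 91 [ 469.6 -329.8  175.1] [ 450.2 -335.   132. ] [ 492.5 -322.   187.5]
 top [ 470.5 -329.4  183.8] ((471.3642578125, -328.8630065917969), (42.187496185302734, 11.10388469696045), 5.918181419372559)
scene0 lidA [378.1 261.4  80.5]
scene0 lidB [400.5 457.3  76.2]
scene0 lidC [555.6 442.   79.4]
scene0 lidD [523.7 246.2  69.1]
scene0 hbarA [281.4 364.5  -3.6]
scene0 hbarB [368.5 411.3  68.9]
scene0 stipL [527.5 125.7 183.7]
scene0 stipR [ 541.  -115.7  182.1]
scene0 spoL [667.3 138.2 175.5]
scene0 spoR [ 686.3 -108.8  175. ]
scene0 ttipL [ 409.  -210.8  120. ]
scene0 ttipR [ 433.  -455.8  121.9]
scene0 tpoL [ 468.7 -169.1    1.5]
scene0 tpoR [ 576.6 -443.6  103.9]
scene0 tare [ 540.8 -119.1  183.7]
scene0 plate [ 482.1 -327.7  187.1]
scene0 lugL [nan nan nan]
scene0 lugR [ 481.  -450.5  117. ]
plate n 101 [ 479.5 -329.   172.1] [ 452.3 -334.8  131.5] [ 494.  -321.8  189.7]
 top [ 476.1 -328.5  183.2] ((472.949951171875, -328.6263732910156), (41.77708435058594, 10.262530326843262), 5.815600872039795)
  return _methods._mean(a, axis=axis, dtype=dtype,
  ret = ret.dtype.type(ret / rcount)
```

```bash
python3 - <<'E' 2>/dev/null
from h import *
np.set_printoptions(precision=1,suppress=True)
for n in ['side0','scene0']:
    s=load(n); C=cloud(s)[s['z_map']>0]; hs=cv2.cvtColor(s['image'],cv2.COLOR_RGB2HSV)[s['z_map']>0]
    def box(x0,x1,y0,y1,z0,z1): 
        l=np.array([x0,y0,z0]);h=np.array([x1,y1,z1]); return np.all((C>l)&(C<h),axis=1)
    for k,b in dict(sL=(515,700,110,150,160,200),sR=(520,710,-135,-95,160,200),tL=(390,580,-225,-190,106,145),tR=(410,600,-475,-435,106,145)).items():
        P=C[box(*b)]; 
        q=np.polyfit(P[:,0],P[:,1],1); print(n,k,len(P),'fit slope deg',np.degrees(np.arctan(q[0])),'y@600',np.polyval(q,600),'y@480',np.polyval(q,480),'x',np.percentile(P[:,0],[0,2,98,100]),'z',np.percentile(P[:,2],[5,50,95]))
        mid=P[(P[:,0]>np.percentile(P[:,0],20))&(P[:,0]<np.percentile(P[:,0],80))]; print('   mid z',np.percentile(mid[:,2],[50,90]), 'tip top', P[P[:,2]>np.median(P[:,2])+8].mean(0))
    P=C[box(365,590,220,480,70,90)]; print('lid',len(P),cv2.minAreaRect(P[:,:2].astype(np.float32)),np.median(P[:,2]))
    P=C[box(330,372,270,430,55,76)]; print('bar',len(P),P.mean(0),cv2.minAreaRect(P[:,:2].astype(np.float32)),np.percentile(P[:,2],[10,90]))
    m=box(430,500,-140,160,55,90)&(hs[:,1]<60)&(hs[:,2]>150); P=C[m]; print('white',len(P),P.mean(0) if len(P) else '')
s=load('side0')
for v in range(240,254): print(v,[tuple(int(x) for x in s['image'][v,u]) for u in range(306,324,3)])
E
```

```text
side0 sL 155 fit slope deg 3.7745823749675096 y@600 131.8803705740117 y@480 123.96344719555876 x [519.3 522.5 676.1 677. ] z [163.7 169.5 182.7]
   mid z [169.  171.7] tip top [536.1 127.7 184.5]
side0 sR 166 fit slope deg 3.7480986870422552 y@600 -116.12925967989723 y@480 -123.99047601898882 x [534.2 536.3 689.  691. ] z [164.9 169.9 181.8]
   mid z [169.5 171.9] tip top [ 538.5 -120.1  184.7]
side0 tL 277 fit slope deg 5.393304780438663 y@600 -194.4758794908252 y@480 -205.80507165586806 x [400.2 403.3 552.6 556.9] z [107.8 113.6 118.9]
   mid z [114.2 116.4] tip top [ 403.8 -211.3  126.3]
side0 tR 341 fit slope deg 3.707046200763488 y@600 -442.52140848557 y@480 -450.296279746142 x [422.4 425.6 574.  579.1] z [107.6 113.3 119.9]
   mid z [114.1 116.7] tip top [ 426.1 -457.6  126. ]
lid 2277 ((458.30950927734375, 354.45452880859375), (216.91180419921875, 190.93260192871094), 84.65794372558594) 78.98352565413083
bar 105 [353.8 358.4  67.7] ((355.27069091796875, 365.16229248046875), (31.046390533447266, 112.26781463623047), 1.160233736038208) [64.1 71.2]
white 274 [460.3 -24.5  67.7]
s
[... 1781 characters left out ...]
69, 113, 150)]
247 [(117, 109, 92), (129, 119, 100), (155, 155, 137), (199, 196, 172), (210, 210, 183), (34, 53, 73)]
248 [(78, 74, 64), (182, 167, 140), (45, 45, 41), (205, 201, 176), (202, 201, 175), (174, 174, 162)]
249 [(86, 80, 70), (142, 131, 110), (90, 83, 72), (200, 195, 171), (200, 199, 173), (166, 167, 157)]
250 [(87, 81, 71), (85, 80, 69), (173, 159, 134), (120, 117, 103), (206, 204, 178), (67, 65, 58)]
251 [(86, 81, 70), (81, 77, 67), (168, 155, 131), (53, 50, 45), (219, 216, 189), (35, 35, 35)]
252 [(83, 77, 67), (87, 82, 71), (106, 99, 85), (164, 151, 127), (149, 148, 130), (26, 26, 28)]
253 [(77, 74, 67), (86, 80, 70), (80, 75, 66), (181, 168, 141), (25, 27, 27), (75, 70, 62)]
```

Run:
```python
import cv2
from h import *
s=load('side0');a=s['image'][185:265,255:345,::-1]; cv2.imwrite('pics/c3.png',cv2.resize(a,(630,560),interpolation=cv2.INTER_CUBIC))
```

```text
(no output)
```

View pics/c3.png

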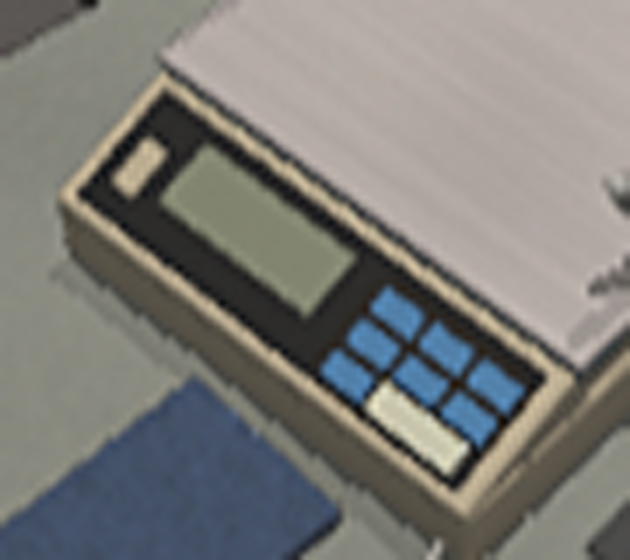

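The key is confirmed: its centre is at c3 (418,427), side (314.7,246), giving world (451,-91,68). The hanger spacing (248 mm), arm heights and lid height (79 mm) all match the text.

Next I'll go above the lid handle with the fingers across the bar.

```bash
python3 -m crank '[{"delta_pos":[29.3,22.7,0],"rot":[0,0,0],"grip":0},{"delta_pos":[29.3,22.7,0],"rot":[0,0,0],"grip":0},{"delta_pos":[29.3,22.7,0],"rot":[0,0,0],"grip":0},{"delta_pos":[29.3,22.7,0],"rot":[0,0,0],"grip":0},{"delta_pos":[29.3,22.7,0],"rot":[0,0,0],"grip":0},{"delta_pos":[29.3,22.7,0],"rot":[0,0,0],"grip":0},{"delta_pos":[29.3,22.7,0],"rot":[0,0,0],"grip":0},{"delta_pos":[29.3,22.7,0],"rot":[0,0,0],"grip":0}]' 10
python3 -m crank '[{"delta_pos":[0,0,0],"rot":[0,0,8],"grip":0.4},{"delta_pos":[0,0,0],"rot":[0,0,8],"grip":0.4},{"delta_pos":[0,0,0],"rot":[0,0,8],"grip":0.4},{"delta_pos":[0,0,0],"rot":[0,0,8],"grip":0.4},{"delta_pos":[0,0,0],"rot":[0,0,8],"grip":0.4},{"delta_pos":[0,0,0],"rot":[0,0,8],"grip":0.4},{"delta_pos":[0,0,0],"rot":[0,0,8],"grip":0.4},{"delta_pos":[0,0,0],"rot":[0,0,8],"grip":0.4}]'
python3 -m crank '[{"delta_pos":[0,0,0],"rot":[0,0,8],"grip":0.7},{"delta_pos":[0,0,0],"rot":[0,0,8],"grip":0.7},{"delta_pos":[0,0,0],"rot":[0,0,0],"grip":0.7},{"delta_pos":[0,0,0],"rot":[0,0,0],"grip":0.7},{"delta_pos":[0,0,0],"rot":[0,0,0],"grip":0.7},{"delta_pos":[0,0,0],"rot":[0,0,0],"grip":0.7},{"delta_pos":[0,0,0],"rot":[0,0,0],"grip":0.7},{"delta_pos":[0,0,0],"rot":[0,0,0],"grip":0.7}]'
python3 - <<'E'
from h import *
np.set_printoptions(precision=3,suppress=True)
print(sense())
shot('wrist','w1.png')
E
```

```text
time_s: 0.95
tool_pos: [343.5, 364.4, 222.4]
eef_rot: [[0.965, -0.263, -0.0], [-0.263, -0.965, -0.0], [-0.0, 0.0, -1.0]]
force: [0.0, -0.3, 0.0]
opening: 0.999
grip_force: 0.0
time_s: 1.75
tool_pos: [342.8, 365.7, 222.3]
eef_rot: [[0.18, -0.984, -0.0], [-0.984, -0.18, -0.0], [0.0, 0.0, -1.0]]
force: [-0.2, 0.2, 0.3]
opening: 0.603
grip_force: 0.0
time_s: 2.55
tool_pos: [343.0, 365.9, 222.6]
eef_rot: [[-0.092, -0.996, 0.0], [-0.996, 0.092, 0.0], [-0.0, 0.0, -1.0]]
force: [-0.5, -0.6, -0.1]
opening: 0.301
grip_force: 0.0
{'time_s': 2.55, 'q': array([ 65.432,   9.967, -16.495,  -0.001, -63.536, -70.691]), 'qd': array([-0.004,  0.131, -0.049, -0.   ,  0.031, -0.09 ]), 'effort': array([  0.   , -27.342,  17.985,   4.046,  -0.061,   0.003]), 'tool_pos': array([342.985, 365.913, 222.556]), 'eef_rot': array([[-0.092, -0.996,  0.   ],
       [-0.996,  0.092,  0.   ],
       [-0.   ,  0.   , -1.   ]]), 'force': array([-0.518, -0.626, -0.149]), 'torque': array([ 0.044, -0.071, -0.024]), 'grip_force': 0.0, 'opening': 0.3011605669736925}
```

View pics/w1.png

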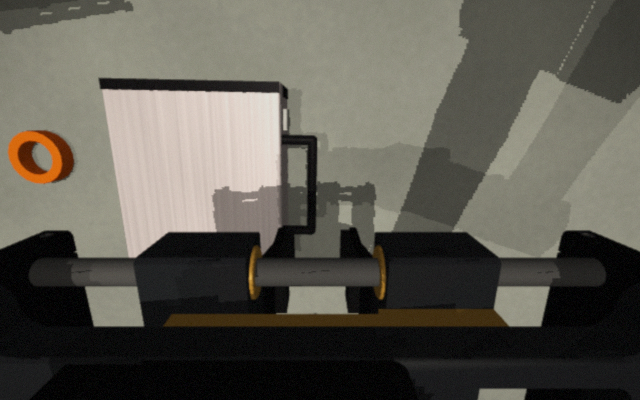

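The wrist view shows the lid at left, with the grip bar running down from (312,140) to (312,230) and its legs going left to (285,140) and (285,230). Both fingers are near the bottom.

Run:
```python
from h import *
np.set_printoptions(precision=1,suppress=True)
s=load('w1')
print('cam',-s['R'].T@s['t']); print(s['R'])
for u,v in [(312,140),(312,185),(312,228),(312,210),(287,140),(287,228),(101,90),(282,92),(284,200)]: print(u,v,pt(s,u,v,1),atz(s,u,v,63))
C=cloud(s)
m=np.zeros((400,640),bool); m[130:236,302:322]=1; m&=(C[...,2]>50)&(C[...,2]<85)&(s['z_map']>0)
P=C[m]; print(len(P),P.mean(0),cv2.minAreaRect(P[:,:2].astype(np.float32)),np.percentile(P[:,2],[10,50,90]))
m=np.zeros((400,640),bool); m[80:200,100:285]=1; m&=(C[...,2]>72)&(C[...,2]<90)
P=C[m];print('lid z',np.median(P[:,2]),'x',np.percentile(P[:,0],[.5,99.5]),P[:,1].min())
```

```text
cam [336.3 294.1 384.5]
[[-1.   0.1  0. ]
 [ 0.1  1.   0.3]
 [ 0.   0.3 -1. ]]
312 140 [343.5 317.6  67.1] [343.6 318.   63. ]
312 185 [348.  364.7  67.5] [348.2 365.7  63. ]
312 228 [352.7 413.5  67. ] [352.9 415.   63. ]
312 210 [350.7 392.6  67.3] [350.9 393.9  63. ]
287 140 [369.  315.3  67.5] [369.5 315.6  63. ]
287 228 [380.4 411.1  66.7] [380.9 412.5  63. ]
101 90 [589.9 241.1   0.6] [548.7 249.7  63. ]
282 92 [370.2 267.1  50.1] [368.9 268.2  63. ]
284 200 [383.7 386.1  38.9] [380.4 379.7  63. ]
1000 [349.5 362.8  66.6] ((351.61474609375, 366.3007507324219), (108.29731750488281, 14.938417434692383), 83.97184753417969) [64.7 66.9 68.2]
lid z 77.72309125996206 x [373.3 545.6] 243.1277921901572
```

```bash
python3 -m crank '[{"delta_pos":[0,-5.5,0],"rot":[0,0,0],"grip":0.78},{"delta_pos":[0,0,25],"rot":[0,0,0],"grip":0.78},{"delta_pos":[0,0,30],"rot":[0,0,0],"grip":0.78},{"delta_pos":[0,0,30],"rot":[0,0,0],"grip":0.78},{"delta_pos":[0,0,30],"rot":[0,0,0],"grip":0.78},{"delta_pos":[0,0,30],"rot":[0,0,0],"grip":0.78},{"delta_pos":[0,0,20],"rot":[0,0,0],"grip":0.78},{"delta_pos":[0,0,10.5],"rot":[0,0,0],"grip":0.78}]' 10
python3 -m crank '[{"delta_pos":[0,0,0],"rot":[0,0,0],"grip":0.78},{"delta_pos":[0,0,0],"rot":[0,0,0],"grip":0.9},{"delta_pos":[0,0,0],"rot":[0,0,0],"grip":1},{"delta_pos":[0,0,0],"rot":[0,0,0],"grip":1},{"delta_pos":[0,0,0],"rot":[0,0,0],"grip":1},{"delta_pos":[0,0,0],"rot":[0,0,0],"grip":1},{"delta_pos":[0,0,0],"rot":[0,0,0],"grip":1},{"delta_pos":[0,0,0],"rot":[0,0,0],"grip":1}]' 10
python3 - <<'E'
import numpy as np
# arc rows: case x (=> -tool y), z up (=> -tool z)
r=np.hypot(202,11);a0=np.arctan2(11,202)
p=None
for d in range(0,105,6):
    a=a0+np.radians(d); q=np.array([-r*np.cos(a),r*np.sin(a)])
    if p is not None: print(d,'dy %.1f dz %.1f'%tuple(-(q-p)))
    p=q
E
```

```text
time_s: 3.4
tool_pos: [348.3, 364.5, 45.2]
eef_rot: [[-0.092, -0.996, -0.001], [-0.996, 0.092, -0.003], [0.003, 0.001, -1.0]]
force: [0.3, 0.8, 0.2]
opening: 0.225
grip_force: 0.0
time_s: 4.2
tool_pos: [349.0, 366.3, 48.2]
eef_rot: [[-0.092, -0.996, 0.001], [-0.996, 0.092, 0.002], [-0.002, -0.001, -1.0]]
force: [-0.9, 0.2, 6.2]
opening: 0.107
grip_force: 10.0
6 dy -2.3 dz -21.1
12 dy -4.4 dz -20.7
18 dy -6.6 dz -20.1
24 dy -8.7 dz -19.3
30 dy -10.6 dz -18.3
36 dy -12.5 dz -17.1
42 dy -14.2 dz -15.7
48 dy -15.8 dz -14.1
54 dy -17.2 dz -12.4
60 dy -18.4 dz -10.6
66 dy -19.4 dz -8.6
72 dy -20.2 dz -6.5
78 dy -20.7 dz -4.4
84 dy -21.1 dz -2.2
90 dy -21.2 dz 0.0
96 dy -21.1 dz 2.3
102 dy -20.7 dz 4.4
```

```bash
python3 -m crank '[{"delta_pos":[0,-2.3,-21.1],"rot":[0,0,0],"grip":1},{"delta_pos":[0,-4.4,-20.7],"rot":[0,0,0],"grip":1},{"delta_pos":[0,-6.6,-20.1],"rot":[0,0,0],"grip":1},{"delta_pos":[0,-8.7,-19.3],"rot":[0,0,0],"grip":1},{"delta_pos":[0,-10.6,-18.3],"rot":[0,0,0],"grip":1},{"delta_pos":[0,-12.5,-17.1],"rot":[0,0,0],"grip":1},{"delta_pos":[0,-14.2,-15.7],"rot":[0,0,0],"grip":1},{"delta_pos":[0,-15.8,-14.1],"rot":[0,0,0],"grip":1}]' 10
```

```text
time_s: 5.0
tool_pos: [420.5, 358.0, 195.0]
eef_rot: [[-0.092, -0.996, -0.005], [-0.996, 0.092, -0.001], [0.002, 0.005, -1.0]]
force: [-7.6, -0.5, 8.5]
opening: 0.112
grip_force: 10.0
```

```bash
python3 -m crank '[{"delta_pos":[0,-17.2,-12.4],"rot":[0,0,0],"grip":1},{"delta_pos":[0,-18.4,-10.6],"rot":[0,0,0],"grip":1},{"delta_pos":[0,-19.4,-8.6],"rot":[0,0,0],"grip":1},{"delta_pos":[0,-20.2,-6.5],"rot":[0,0,0],"grip":1},{"delta_pos":[0,-20.7,-4.4],"rot":[0,0,0],"grip":1},{"delta_pos":[0,-21.1,-2.2],"rot":[0,0,0],"grip":1},{"delta_pos":[0,-21.2,0],"rot":[0,0,0],"grip":1},{"delta_pos":[0,-21.1,2.3],"rot":[0,0,0],"grip":1}]' 10
python3 -m crank '[{"delta_pos":[0,-7,1.5],"rot":[0,0,0],"grip":1},{"delta_pos":[0,0,0],"rot":[0,0,0],"grip":1},{"delta_pos":[0,0,0],"rot":[0,0,0],"grip":0.78},{"delta_pos":[0,0,0],"rot":[0,0,0],"grip":0.78},{"delta_pos":[0,0,0],"rot":[0,0,0],"grip":0.78},{"delta_pos":[0,0,0],"rot":[0,0,0],"grip":0.78},{"delta_pos":[0,0,0],"rot":[0,0,0],"grip":0.78},{"delta_pos":[0,0,0],"rot":[0,0,0],"grip":0.78}]' 10
```

```text
time_s: 5.8
tool_pos: [581.8, 340.6, 236.0]
eef_rot: [[-0.093, -0.996, -0.003], [-0.996, 0.093, -0.006], [0.006, 0.003, -1.0]]
force: [-1.0, -6.1, 1.4]
opening: 0.11
grip_force: 10.0
time_s: 6.6
tool_pos: [588.6, 343.5, 234.3]
eef_rot: [[-0.092, -0.996, -0.0], [-0.996, 0.092, 0.0], [-0.0, 0.0, -1.0]]
force: [0.6, 0.8, -1.9]
opening: 0.219
grip_force: 0.3
```

```bash
python3 -m crank '[{"delta_pos":[0,0,0],"rot":[0,0,0],"grip":0.5},{"delta_pos":[0,0,0],"rot":[0,0,0],"grip":0.5},{"delta_pos":[0,0,0],"rot":[0,0,0],"grip":0.5},{"delta_pos":[0,0,-15],"rot":[0,0,0],"grip":0.5},{"delta_pos":[0,0,-30],"rot":[0,0,0],"grip":0.5},{"delta_pos":[0,0,-40],"rot":[0,0,0],"grip":0.5},{"delta_pos":[0,0,-15],"rot":[0,0,0],"grip":0.5},{"delta_pos":[0,0,0],"rot":[0,0,0],"grip":0.5}]' 10
python3 -m crank '[{"delta_pos":[0,0,0],"rot":[0,0,8],"grip":0.5},{"delta_pos":[0,0,0],"rot":[0,0,8],"grip":0.5},{"delta_pos":[0,0,0],"rot":[0,0,8],"grip":0.5},{"delta_pos":[0,0,0],"rot":[0,0,8],"grip":0.5},{"delta_pos":[0,0,0],"rot":[0,0,8],"grip":0.5},{"delta_pos":[0,0,0],"rot":[0,0,8],"grip":0.5},{"delta_pos":[0,0,0],"rot":[0,0,8],"grip":0.5},{"delta_pos":[0,0,0],"rot":[0,0,8],"grip":0.5}]'
python3 -m crank '[{"delta_pos":[0,0,0],"rot":[0,0,8],"grip":0.5},{"delta_pos":[0,0,0],"rot":[0,0,7.3],"grip":0.5},{"delta_pos":[0,0,0],"rot":[0,0,0],"grip":0.5},{"delta_pos":[0,0,0],"rot":[0,0,0],"grip":0.5},{"delta_pos":[0,0,0],"rot":[0,0,0],"grip":0.5},{"delta_pos":[0,0,0],"rot":[0,0,0],"grip":0.5},{"delta_pos":[0,0,0],"rot":[0,0,0],"grip":0.5},{"delta_pos":[0,0,0],"rot":[0,0,0],"grip":0.5}]'
python3 - <<'E'
from h import *
np.set_printoptions(precision=3,suppress=True)
s=sense();print(s['q'],s['tool_pos']); R=s['eef_rot']
print('to basket grip', R.T@(np.array([472.4,-328.8,143])-s['tool_pos']), 'yaw',np.degrees(np.arctan2(R[1,0],R[0,0])))
a=shot('scene','s1.png');b=shot('side','d1.png')
cv2.imwrite('pics/c4.png',np.hstack([a['image'][60:360,100:500],b['image'][60:360,150:550]])[...,::-1])
E
```

```text
time_s: 7.4
tool_pos: [589.7, 343.7, 338.2]
eef_rot: [[-0.092, -0.996, 0.006], [-0.996, 0.092, 0.004], [-0.005, -0.005, -1.0]]
force: [-0.6, -0.2, 0.0]
opening: 0.495
grip_force: 0.0
time_s: 8.2
tool_pos: [588.2, 342.9, 332.3]
eef_rot: [[-0.937, -0.348, -0.003], [-0.348, 0.937, -0.002], [0.003, -0.001, -1.0]]
force: [-0.6, 0.7, 0.3]
opening: 0.502
grip_force: 0.0
time_s: 9.0
tool_pos: [588.8, 343.2, 334.4]
eef_rot: [[-0.996, -0.095, 0.0], [-0.095, 0.996, 0.0], [-0.0, 0.0, -1.0]]
force: [-0.2, -0.9, 0.5]
opening: 0.495
grip_force: 0.0
[  43.793   25.343   21.221   -0.002  -85.877 -128.357] [588.816 343.155 334.353]
to basket grip [ 179.553 -657.911  191.327] yaw -174.56376881694385
```

View pics/c4.png

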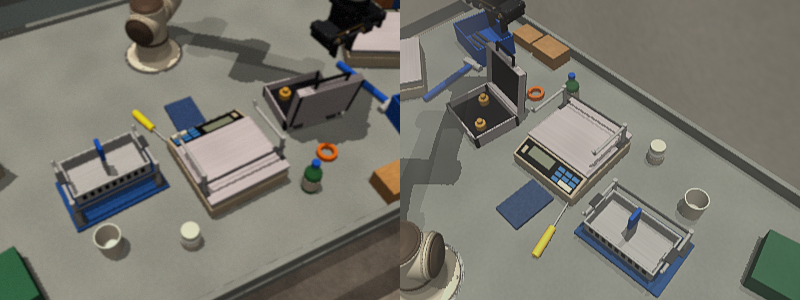

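Left half of the picture: the lid is wide open. Right half: it's on its stop and let go, with weights visible at c4 (483,98) and (480,125). Next is the basket.

```bash
python3 -m crank '[{"delta_pos":[11,-41,0],"rot":[0,0,0],"grip":0.5},{"delta_pos":[11,-41,0],"rot":[0,0,0],"grip":0.5},{"delta_pos":[11,-41,0],"rot":[0,0,0],"grip":0.5},{"delta_pos":[11,-41,0],"rot":[0,0,0],"grip":0.5},{"delta_pos":[11,-41,0],"rot":[0,0,0],"grip":0.5},{"delta_pos":[11,-41,0],"rot":[0,0,0],"grip":0.5},{"delta_pos":[11,-41,0],"rot":[0,0,0],"grip":0.5},{"delta_pos":[11,-41,0],"rot":[0,0,0],"grip":0.5}]' 10
python3 -m crank '[{"delta_pos":[11,-41,0],"rot":[0,0,0],"grip":0.5},{"delta_pos":[11,-41,0],"rot":[0,0,0],"grip":0.5},{"delta_pos":[11,-41,0],"rot":[0,0,0],"grip":0.5},{"delta_pos":[11,-41,0],"rot":[0,0,0],"grip":0.5},{"delta_pos":[11,-41,0],"rot":[0,0,0],"grip":0.5},{"delta_pos":[11,-41,0],"rot":[0,0,0],"grip":0.5},{"delta_pos":[11,-41,0],"rot":[0,0,0],"grip":0.5},{"delta_pos":[3.5,-2,0],"rot":[0,0,0],"grip":0.5}]' 10
python3 -m crank '[{"delta_pos":[0,0,0],"rot":[0,0,0],"grip":0.5},{"delta_pos":[0,0,0],"rot":[0,0,0],"grip":0.5},{"delta_pos":[0,0,0],"rot":[0,0,0],"grip":0.5},{"delta_pos":[0,0,0],"rot":[0,0,0],"grip":0.5},{"delta_pos":[0,0,0],"rot":[0,0,0],"grip":0.5},{"delta_pos":[0,0,0],"rot":[0,0,0],"grip":0.5},{"delta_pos":[0,0,0],"rot":[0,0,0],"grip":0.5},{"delta_pos":[0,0,0],"rot":[0,0,0],"grip":0.5}]'
cat > m.py <<'E'
from h import *
import sys
np.set_printoptions(precision=2,suppress=True)
s=sense();R=s['eef_rot'];print(s['q'],s['tool_pos'],'yaw',np.degrees(np.arctan2(R[1,0],R[0,0])),'f',s['force'],'op',s['opening'])
if len(sys.argv)>3: print('tool delta',R.T@(np.array(list(map(float,sys.argv[1:4])))-s['tool_pos']))
E
python3 m.py 472.4 -328.8 143
python3 - <<'E'
from h import *
s=shot('wrist','w2.png'); C=cloud(s); hs=cv2.cvtColor(s['image'],cv2.COLOR_RGB2HSV)
m=(hs[...,0]>100)&(hs[...,0]<130)&(hs[...,1]>120)&(C[...,2]>165)&(C[...,2]<200)&(s['z_map']>0)
P=C[m]; print(len(P),cv2.minAreaRect(P[P[:,2]>178][:,:2].astype(np.float32)),P[:,2].max())
E
```

```text
time_s: 9.9
tool_pos: [531.6, 6.7, 334.8]
eef_rot: [[-0.995, -0.095, 0.001], [-0.095, 0.995, 0.0], [-0.001, 0.0, -1.0]]
force: [0.3, -0.3, -0.2]
opening: 0.497
grip_force: 0.0
time_s: 10.7
tool_pos: [478.3, -290.6, 333.9]
eef_rot: [[-0.996, -0.089, -0.001], [-0.089, 0.996, -0.001], [0.001, -0.0, -1.0]]
force: [0.5, -0.2, 0.2]
opening: 0.501
grip_force: 0.0
time_s: 11.5
tool_pos: [479.3, -286.9, 334.4]
eef_rot: [[-0.996, -0.095, 0.0], [-0.095, 0.996, -0.0], [-0.0, -0.0, -1.0]]
force: [-0.2, 0.4, -0.1]
opening: 0.498
grip_force: 0.0
[-14.28  12.23   2.42   0.   -80.19 -70.3 ] [ 479.34 -286.9   334.36] yaw -174.57601899026957 f [-0.18  0.44 -0.05] op 0.49809786002222156
tool delta [ 10.87 -41.06 191.36]
480 ((470.1373596191406, -327.8446044921875), (43.27565383911133, 10.633273124694824), 3.836026430130005) 185.26414257330958
```

```bash
python3 -m crank '[{"delta_pos":[6,-21,0],"rot":[0,0,0],"grip":0.5},{"delta_pos":[5.4,-19.8,0],"rot":[0,0,0],"grip":0.5},{"delta_pos":[0,0,30],"rot":[0,0,0],"grip":0.5},{"delta_pos":[0,0,40],"rot":[0,0,0],"grip":0.5},{"delta_pos":[0,0,40],"rot":[0,0,0],"grip":0.5},{"delta_pos":[0,0,40],"rot":[0,0,0],"grip":0.5},{"delta_pos":[0,0,30],"rot":[0,0,0],"grip":0.5},{"delta_pos":[0,0,11],"rot":[0,0,0],"grip":0.5}]' 10
python3 -m crank '[{"delta_pos":[0,0,0],"rot":[0,0,0],"grip":0.5},{"delta_pos":[0,0,0],"rot":[0,0,0],"grip":0.7},{"delta_pos":[0,0,0],"rot":[0,0,0],"grip":0.8},{"delta_pos":[0,0,0],"rot":[0,0,0],"grip":1},{"delta_pos":[0,0,0],"rot":[0,0,0],"grip":1},{"delta_pos":[0,0,0],"rot":[0,0,0],"grip":1},{"delta_pos":[0,0,0],"rot":[0,0,0],"grip":1},{"delta_pos":[0,0,0],"rot":[0,0,0],"grip":1}]' 35
python3 m.py
```

```text
time_s: 12.35
tool_pos: [469.8, -327.9, 139.9]
eef_rot: [[-0.996, -0.094, -0.006], [-0.094, 0.996, 0.003], [0.006, 0.003, -1.0]]
force: [0.2, 0.3, -0.9]
opening: 0.499
grip_force: 0.0
time_s: 13.15
tool_pos: [472.0, -328.6, 144.0]
eef_rot: [[-0.996, -0.094, 0.001], [-0.094, 0.996, 0.0], [-0.001, -0.0, -1.0]]
force: [-0.6, 2.3, 5.9]
opening: 0.134
grip_force: 35.0
[-18.72  21.11 -13.1   -0.02 -55.76 -65.9 ] [ 471.96 -328.55  144.  ] yaw -174.62494837989226 f [-0.65  2.34  5.87] op 0.13410275231243335
```

```bash
python3 -m crank '[{"delta_pos":[0,0,-5],"rot":[0,0,0],"grip":1},{"delta_pos":[0,0,-15],"rot":[0,0,0],"grip":1},{"delta_pos":[0,0,-25],"rot":[0,0,0],"grip":1},{"delta_pos":[0,0,-35],"rot":[0,0,0],"grip":1},{"delta_pos":[0,0,-40],"rot":[0,0,0],"grip":1},{"delta_pos":[0,0,-40],"rot":[0,0,0],"grip":1},{"delta_pos":[0,0,-25],"rot":[0,0,0],"grip":1},{"delta_pos":[0,0,-15],"rot":[0,0,0],"grip":1}]' 35
python3 m.py 587 7.5 344
```

```text
time_s: 13.95
tool_pos: [471.9, -328.8, 344.9]
eef_rot: [[-0.995, -0.095, 0.002], [-0.095, 0.995, -0.001], [-0.002, -0.001, -1.0]]
force: [-0.5, -0.4, -4.1]
opening: 0.139
grip_force: 34.9
[-18.74  13.74   5.84  -0.   -82.   -65.82] [ 471.9  -328.81  344.92] yaw -174.55493455972245 f [-0.48 -0.38 -4.13] op 0.13902957165023133
tool delta [-146.49  323.87    0.93]
```

```bash
python3 -m crank '[{"delta_pos":[-3.3,7.4,0],"rot":[0,0,0],"grip":1},{"delta_pos":[-6.7,14.7,0],"rot":[0,0,0],"grip":1},{"delta_pos":[-10,22.1,0],"rot":[0,0,0],"grip":1},{"delta_pos":[-13.3,29.4,0],"rot":[0,0,0],"grip":1},{"delta_pos":[-13.3,29.4,0],"rot":[0,0,0],"grip":1},{"delta_pos":[-13.3,29.4,0],"rot":[0,0,0],"grip":1},{"delta_pos":[-13.3,29.4,0],"rot":[0,0,0],"grip":1},{"delta_pos":[-13.3,29.4,0],"rot":[0,0,0],"grip":1}]' 35
python3 -m crank '[{"delta_pos":[-13.3,29.4,0],"rot":[0,0,0],"grip":1},{"delta_pos":[-13.3,29.4,0],"rot":[0,0,0],"grip":1},{"delta_pos":[-13.3,29.4,0],"rot":[0,0,0],"grip":1},{"delta_pos":[-10,22.1,0],"rot":[0,0,0],"grip":1},{"delta_pos":[-6.7,14.7,0],"rot":[0,0,0],"grip":1},{"delta_pos":[-3.3,7.4,0],"rot":[0,0,0],"grip":1},{"delta_pos":[0,0,0],"rot":[0,0,1.9],"grip":1},{"delta_pos":[0,0,0],"rot":[0,0,0],"grip":1}]' 35
python3 -m crank '[{"delta_pos":[0,0,0],"rot":[0,0,0],"grip":1},{"delta_pos":[0,0,0],"rot":[0,0,0],"grip":1},{"delta_pos":[0,0,0],"rot":[0,0,0],"grip":1},{"delta_pos":[0,0,0],"rot":[0,0,0],"grip":1},{"delta_pos":[0,0,0],"rot":[0,0,0],"grip":1},{"delta_pos":[0,0,0],"rot":[0,0,0],"grip":1},{"delta_pos":[0,0,0],"rot":[0,0,0],"grip":1},{"delta_pos":[0,0,0],"rot":[0,0,0],"grip":1}]' 35
python3 m.py 587 7.5 204
python3 - <<'E'
from h import *
a=shot('scene','s2.png');b=shot('side','d2.png')
cv2.imwrite('pics/c5.png',np.hstack([a['image'][60:360,100:500],b['image'][60:360,150:550]])[...,::-1])
# arms + lugs by clouds
for s in (a,b):
    C=cloud(s)[s['z_map']>0]
    for k,(y0,y1,z0,z1) in dict(L=(110,155,160,196),R=(-140,-95,160,196),lugL=(100,160,296,325),lugR=(-140,-80,296,325)).items():
        P=C[(C[:,0]>515)&(C[:,0]<700)&(C[:,1]>y0)&(C[:,1]<y1)&(C[:,2]>z0)&(C[:,2]<z1)]
        if len(P): print(k,len(P),P.mean(0).round(1),P.min(0).round(1),P.max(0).round(1))
E
```

```text
time_s: 14.75
tool_pos: [539.3, -127.4, 340.8]
eef_rot: [[-0.995, -0.095, -0.005], [-0.095, 0.995, 0.001], [0.004, 0.001, -1.0]]
force: [0.3, -0.5, -4.5]
opening: 0.136
grip_force: 34.9
time_s: 15.55
tool_pos: [586.6, 7.3, 342.6]
eef_rot: [[-0.998, -0.061, -0.002], [-0.061, 0.998, -0.0], [0.002, -0.0, -1.0]]
force: [-0.2, 0.4, -4.1]
opening: 0.136
grip_force: 35.0
time_s: 16.35
tool_pos: [587.0, 7.3, 343.4]
eef_rot: [[-0.998, -0.061, 0.0], [-0.061, 0.998, -0.0], [-0.0, -0.0, -1.0]]
force: [0.7, -0.3, -4.8]
opening: 0.14
grip_force: 34.9
[  16.51   15.07    7.4     0.    -82.33 -102.99] [587.01   7.31 343.36] yaw -176.4812847733188 f [ 0.7  -0.33 -4.82] op 0.14030463057825285
tool delta [  0.     0.19 139.36]
L 111 [638.2 134.7 169.8] [590.2 128.1 162. ] [675.7 146.2 178.8]
R 209 [ 615.6 -114.4  172. ] [ 534.6 -123.1  160.2] [ 689.7 -103.2  190.7]
lugL 246 [583.7 122.4 307.9] [515.1 100.3 296. ] [651.6 144.2 316.9]
lugR 255 [ 595.2 -108.4  308.8] [ 524. -127.  296.] [660.3 -81.5 319.9]
L 47 [542.1 128.1 172.4] [518.4 123.3 161. ] [569.5 134.9 189.2]
R 169 [ 614.6 -115.3  170.6] [ 532.9 -123.4  160.4] [ 692.1 -104.   191. ]
lugL 205 [578.9 121.1 307.4] [515.3 103.5 296. ] [649.7 142.  318.4]
lugR 212 [ 588.  -110.   308.7] [ 523.8 -128.4  296. ] [659.8 -80.1 317.3]
```

View pics/c5.png

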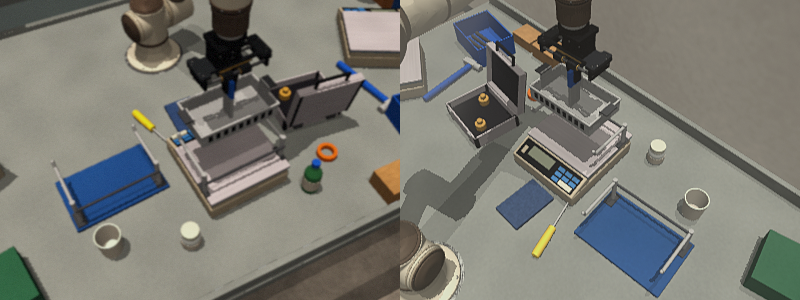

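The basket is level over the scale, with its lug outer ends at y=143 and -128. Their middle is 7.6, the same as the hanger's, so I'll lower it.

```bash
python3 -m crank '[{"delta_pos":[0,0,10],"rot":[0,0,0],"grip":1},{"delta_pos":[0,0,20],"rot":[0,0,0],"grip":1},{"delta_pos":[0,0,25],"rot":[0,0,0],"grip":1},{"delta_pos":[0,0,25],"rot":[0,0,0],"grip":1},{"delta_pos":[0,0,20],"rot":[0,0,0],"grip":1},{"delta_pos":[0,0,15],"rot":[0,0,0],"grip":1},{"delta_pos":[0,0,10],"rot":[0,0,0],"grip":1},{"delta_pos":[0,0,6],"rot":[0,0,0],"grip":1}]' 35
python3 -m crank '[{"delta_pos":[0,0,3],"rot":[0,0,0],"grip":1},{"delta_pos":[0,0,1.5],"rot":[0,0,0],"grip":1},{"delta_pos":[0,0,1.5],"rot":[0,0,0],"grip":1},{"delta_pos":[0,0,1],"rot":[0,0,0],"grip":1},{"delta_pos":[0,0,1],"rot":[0,0,0],"grip":1},{"delta_pos":[0,0,0],"rot":[0,0,0],"grip":1},{"delta_pos":[0,0,0],"rot":[0,0,0],"grip":1},{"delta_pos":[0,0,0],"rot":[0,0,0],"grip":1}]' 35
python3 m.py
```

```text
time_s: 17.25
tool_pos: [586.6, 7.2, 211.1]
eef_rot: [[-0.998, -0.061, -0.002], [-0.061, 0.998, -0.0], [0.002, -0.0, -1.0]]
force: [-1.1, -0.3, -5.1]
opening: 0.134
grip_force: 34.9
time_s: 18.05
tool_pos: [587.1, 7.3, 204.5]
eef_rot: [[-0.998, -0.061, 0.0], [-0.061, 0.998, 0.0], [-0.0, 0.0, -1.0]]
force: [0.2, 0.3, -3.8]
opening: 0.136
grip_force: 34.9
[  16.51   19.12   -6.65    0.    -64.21 -102.99] [587.08   7.3  204.47] yaw -176.48321864546833 f [ 0.16  0.34 -3.79] op 0.13594197010341072
```

```bash
python3 -m crank '[{"delta_pos":[0,0,0.5],"rot":[0,0,0],"grip":1},{"delta_pos":[0,0,0.5],"rot":[0,0,0],"grip":1},{"delta_pos":[0,0,0.5],"rot":[0,0,0],"grip":1},{"delta_pos":[0,0,0],"rot":[0,0,0],"grip":1},{"delta_pos":[0,0,0],"rot":[0,0,0],"grip":1},{"delta_pos":[0,0,0],"rot":[0,0,0],"grip":1},{"delta_pos":[0,0,0],"rot":[0,0,0],"grip":1},{"delta_pos":[0,0,0],"rot":[0,0,0],"grip":1}]' 35
python3 m.py
```

```text
time_s: 18.85
tool_pos: [587.2, 7.3, 204.0]
eef_rot: [[-0.998, -0.062, 0.001], [-0.062, 0.998, -0.0], [-0.001, -0.0, -1.0]]
force: [-3.4, 0.5, 4.6]
opening: 0.133
grip_force: 35.0
[  16.51   19.13   -6.72    0.03  -64.09 -102.99] [587.21   7.27 204.02] yaw -176.46755226903335 f [-3.38  0.45  4.56] op 0.13302977031777843
```

```bash
python3 -m crank '[{"delta_pos":[0,0,0],"rot":[0,0,0],"grip":0.8},{"delta_pos":[0,0,0],"rot":[0,0,0],"grip":0.65},{"delta_pos":[0,0,0],"rot":[0,0,0],"grip":0.5},{"delta_pos":[0,0,0],"rot":[0,0,0],"grip":0.5},{"delta_pos":[0,0,-20],"rot":[0,0,0],"grip":0.5},{"delta_pos":[0,0,-45],"rot":[0,0,0],"grip":0.5},{"delta_pos":[0,0,-45],"rot":[0,0,0],"grip":0.5},{"delta_pos":[0,0,-30],"rot":[0,0,0],"grip":0.5}]' 10
python3 -m crank '[{"delta_pos":[15,-10,0],"rot":[0,0,0],"grip":1},{"delta_pos":[30,-19,0],"rot":[0,0,0],"grip":1},{"delta_pos":[35,-22,0],"rot":[0,0,0],"grip":1},{"delta_pos":[35,-22,0],"rot":[0,0,0],"grip":1},{"delta_pos":[20,-12,0],"rot":[0,0,0],"grip":1},{"delta_pos":[7,-4,0],"rot":[0,0,0],"grip":1},{"delta_pos":[0,0,0],"rot":[0,0,0],"grip":1},{"delta_pos":[0,0,0],"rot":[0,0,0],"grip":1}]' 10
python3 m.py 451 -91 68
python3 - <<'E'
from h import *
a=shot('scene','s3.png');b=shot('side','d3.png')
cv2.imwrite('pics/c6.png',np.hstack([a['image'][60:360,100:500],b['image'][60:360,150:550]])[...,::-1])
for s in (a,b):
    C=cloud(s);hs=cv2.cvtColor(s['image'],cv2.COLOR_RGB2HSV)
    m=(hs[...,0]>100)&(hs[...,0]<130)&(hs[...,1]>120)&(C[...,2]>232)&(C[...,2]<260)&(s['z_map']>0)&(abs(C[...,0]-587)<50)&(abs(C[...,1]-7)<40)
    P=C[m];print(len(P),cv2.minAreaRect(P[:,:2].astype(np.float32)),np.median(P[:,2]))
    m=(C[...,0]>425)&(C[...,0]<480)&(C[...,1]>-130)&(C[...,1]<-50)&(C[...,2]>50)&(C[...,2]<90)&(hs[...,1]<50)&(hs[...,2]>150)&(hs[...,0]<40)
    P=C[m];print('tare',len(P),P.mean(0) if len(P) else '')
w=shot('wrist','w3.png')
E
```

```text
time_s: 19.65
tool_pos: [587.8, 7.1, 346.5]
eef_rot: [[-0.998, -0.061, 0.005], [-0.061, 0.998, 0.0], [-0.005, -0.0, -1.0]]
force: [0.6, 0.6, -0.0]
opening: 0.499
grip_force: 0.0
time_s: 20.45
tool_pos: [451.5, -89.9, 342.8]
eef_rot: [[-0.998, -0.061, 0.0], [-0.061, 0.998, 0.0], [-0.0, 0.0, -1.0]]
force: [-0.0, -0.8, 0.0]
opening: 0.005
grip_force: 0.0
[  9.04   1.7   -8.69  -0.   -79.6  -95.52] [451.49 -89.93 342.76] yaw -176.47774362968363 f [-0.03 -0.76  0.  ] op 0.005113084102213404
tool delta [  0.65  -1.06 274.76]
76 ((588.7180786132812, 6.597155570983887), (42.77919387817383, 13.009176254272461), 3.994518756866455) 243.8251113372828
tare 13 [445.49288155 -94.96318651  67.49102186]
0 ((0.0, 0.0), (0.0, 0.0), 0.0) nan
tare 44 [447.58603113 -89.52047738  67.25441975]
  return _methods._mean(a, axis=axis, dtype=dtype,
  ret = ret.dtype.type(ret / rcount)
```

View pics/c6.png

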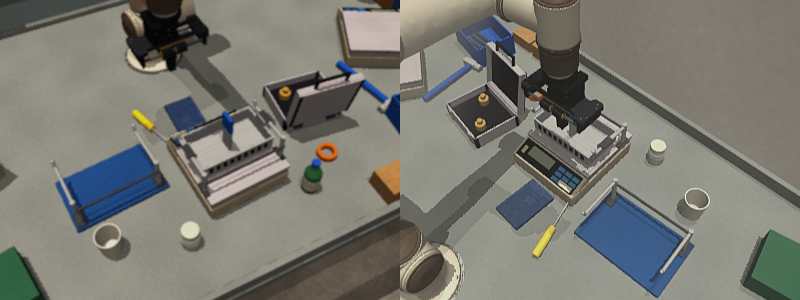

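The basket hangs on the scale, with the plate top at 244 mm and centred at (588.7,6.6). Tare key estimates agree at about (449,-91,67.5).

```bash
python3 -m crank '[{"delta_pos":[6,-1,20],"rot":[0,0,0],"grip":1},{"delta_pos":[0,0,45],"rot":[0,0,0],"grip":1},{"delta_pos":[0,0,45],"rot":[0,0,0],"grip":1},{"delta_pos":[0,0,45],"rot":[0,0,0],"grip":1},{"delta_pos":[0,0,40],"rot":[0,0,0],"grip":1},{"delta_pos":[0,0,30],"rot":[0,0,0],"grip":1},{"delta_pos":[0,0,20],"rot":[0,0,0],"grip":1},{"delta_pos":[0,0,10],"rot":[0,0,0],"grip":1}]' 10
python3 -m crank '[{"delta_pos":[0,0,5],"rot":[0,0,0],"grip":1},{"delta_pos":[0,0,2],"rot":[0,0,0],"grip":1},{"delta_pos":[0,0,2],"rot":[0,0,0],"grip":1},{"delta_pos":[0,0,2],"rot":[0,0,0],"grip":1},{"delta_pos":[0,0,0],"rot":[0,0,0],"grip":1},{"delta_pos":[0,0,0],"rot":[0,0,0],"grip":1},{"delta_pos":[0,0,0],"rot":[0,0,0],"grip":1},{"delta_pos":[0,0,0],"rot":[0,0,0],"grip":1}]' 10
python3 m.py
```

```text
time_s: 21.4
tool_pos: [444.2, -91.4, 85.6]
eef_rot: [[-0.998, -0.062, -0.004], [-0.062, 0.998, -0.001], [0.004, -0.0, -1.0]]
force: [-0.2, -0.7, 0.5]
opening: 0.007
grip_force: 0.0
time_s: 22.2
tool_pos: [444.9, -91.6, 77.1]
eef_rot: [[-0.998, -0.061, 0.001], [-0.061, 0.998, 0.0], [-0.001, 0.0, -1.0]]
force: [-0.1, 0.5, -0.1]
opening: 0.005
grip_force: 0.0
[  8.96  15.58 -34.03   0.   -40.37 -95.45] [444.94 -91.62  77.06] yaw -176.4834758244658 f [-0.14  0.51 -0.14] op 0.004871540464887436
```

```bash
python3 -m crank '[{"delta_pos":[0,0,3],"rot":[0,0,0],"grip":1},{"delta_pos":[0,0,1],"rot":[0,0,0],"grip":1},{"delta_pos":[0,0,1],"rot":[0,0,0],"grip":1},{"delta_pos":[0,0,1],"rot":[0,0,0],"grip":1},{"delta_pos":[0,0,0],"rot":[0,0,0],"grip":1},{"delta_pos":[0,0,0],"rot":[0,0,0],"grip":1},{"delta_pos":[0,0,0],"rot":[0,0,0],"grip":1},{"delta_pos":[0,0,0],"rot":[0,0,0],"grip":1}]' 10
python3 -m crank '[{"delta_pos":[0,0,0.5],"rot":[0,0,0],"grip":1},{"delta_pos":[0,0,0.5],"rot":[0,0,0],"grip":1},{"delta_pos":[0,0,0.5],"rot":[0,0,0],"grip":1},{"delta_pos":[0,0,0.5],"rot":[0,0,0],"grip":1},{"delta_pos":[0,0,0],"rot":[0,0,0],"grip":1},{"delta_pos":[0,0,0],"rot":[0,0,0],"grip":1},{"delta_pos":[0,0,0],"rot":[0,0,0],"grip":1},{"delta_pos":[0,0,0],"rot":[0,0,0],"grip":1}]' 10
```

```text
time_s: 23.0
tool_pos: [444.9, -91.6, 70.9]
eef_rot: [[-0.998, -0.061, 0.0], [-0.061, 0.998, 0.0], [-0.0, -0.0, -1.0]]
force: [0.0, 0.7, 1.0]
opening: 0.005
grip_force: 0.4
time_s: 23.8
tool_pos: [445.3, -91.6, 69.1]
eef_rot: [[-0.998, -0.061, 0.001], [-0.061, 0.998, 0.0], [-0.001, -0.0, -1.0]]
force: [1.9, 0.5, 3.1]
opening: 0.005
grip_force: 1.4
```

```bash
python3 -m crank '[{"delta_pos":[0,0,0.5],"rot":[0,0,0],"grip":1},{"delta_pos":[0,0,0.5],"rot":[0,0,0],"grip":1},{"delta_pos":[0,0,0.5],"rot":[0,0,0],"grip":1},{"delta_pos":[0,0,0],"rot":[0,0,0],"grip":1},{"delta_pos":[0,0,0],"rot":[0,0,0],"grip":1},{"delta_pos":[0,0,0],"rot":[0,0,0],"grip":1},{"delta_pos":[0,0,0],"rot":[0,0,0],"grip":1},{"delta_pos":[0,0,0],"rot":[0,0,0],"grip":1}]' 10
python3 -m crank '[{"delta_pos":[0,0,0.5],"rot":[0,0,0],"grip":1},{"delta_pos":[0,0,0.5],"rot":[0,0,0],"grip":1},{"delta_pos":[0,0,0],"rot":[0,0,0],"grip":1},{"delta_pos":[0,0,0],"rot":[0,0,0],"grip":1},{"delta_pos":[0,0,0],"rot":[0,0,0],"grip":1},{"delta_pos":[0,0,0],"rot":[0,0,0],"grip":1},{"delta_pos":[0,0,0],"rot":[0,0,0],"grip":1},{"delta_pos":[0,0,0],"rot":[0,0,0],"grip":1}]' 10
```

```text
time_s: 24.6
tool_pos: [444.9, -91.6, 67.4]
eef_rot: [[-0.998, -0.061, 0.0], [-0.061, 0.998, 0.0], [-0.0, 0.0, -1.0]]
force: [0.9, 0.9, 4.5]
opening: 0.002
grip_force: 1.9
time_s: 25.4
tool_pos: [445.1, -91.6, 66.5]
eef_rot: [[-0.998, -0.061, 0.001], [-0.061, 0.998, -0.0], [-0.001, -0.0, -1.0]]
force: [1.7, 0.6, 4.7]
opening: 0.004
grip_force: 2.3
```

```bash
python3 -m crank '[{"delta_pos":[0,0,0.5],"rot":[0,0,0],"grip":1},{"delta_pos":[0,0,0.5],"rot":[0,0,0],"grip":1},{"delta_pos":[0,0,0.5],"rot":[0,0,0],"grip":1},{"delta_pos":[0,0,0.5],"rot":[0,0,0],"grip":1},{"delta_pos":[0,0,0],"rot":[0,0,0],"grip":1},{"delta_pos":[0,0,0],"rot":[0,0,0],"grip":1},{"delta_pos":[0,0,0],"rot":[0,0,0],"grip":1},{"delta_pos":[0,0,0],"rot":[0,0,0],"grip":1}]' 10
```

```text
time_s: 26.2
tool_pos: [445.4, -91.6, 65.9]
eef_rot: [[-0.998, -0.062, 0.002], [-0.062, 0.998, -0.0], [-0.001, -0.0, -1.0]]
force: [-1.3, 1.3, 16.7]
opening: 0.004
grip_force: 8.0
```

The force rose sharply at z≈66, after about 5 mm of vertical travel, so the key was home. Next I'll retreat and look into the case.

```bash
python3 -m crank '[{"delta_pos":[0,0,-10],"rot":[0,0,0],"grip":1},{"delta_pos":[0,0,-35],"rot":[0,0,0],"grip":1},{"delta_pos":[0,0,-45],"rot":[0,0,0],"grip":1},{"delta_pos":[0,0,-45],"rot":[0,0,0],"grip":1},{"delta_pos":[0,0,-45],"rot":[0,0,0],"grip":1},{"delta_pos":[0,0,-45],"rot":[0,0,0],"grip":1},{"delta_pos":[0,0,-40],"rot":[0,0,0],"grip":1},{"delta_pos":[0,0,-20],"rot":[0,0,0],"grip":1}]' 10
python3 -m crank '[{"delta_pos":[-4,37,0],"rot":[0,0,0],"grip":0.5},{"delta_pos":[-4,37,0],"rot":[0,0,0],"grip":0.5},{"delta_pos":[-4,37,0],"rot":[0,0,0],"grip":0.5},{"delta_pos":[-4,37,0],"rot":[0,0,0],"grip":0.5},{"delta_pos":[-4,37,0],"rot":[0,0,0],"grip":0.5},{"delta_pos":[-4,37,0],"rot":[0,0,0],"grip":0.5},{"delta_pos":[-4,37,0],"rot":[0,0,0],"grip":0.5},{"delta_pos":[-4,37,0],"rot":[0,0,0],"grip":0.5}]' 10
python3 -m crank '[{"delta_pos":[-4,37,0],"rot":[0,0,0],"grip":0.5},{"delta_pos":[-4,37,0],"rot":[0,0,0],"grip":0.5},{"delta_pos":[-4,37,0],"rot":[0,0,0],"grip":0.5},{"delta_pos":[-3,32,0],"rot":[0,0,0],"grip":0.5},{"delta_pos":[0,0,0],"rot":[0,0,0],"grip":0.5},{"delta_pos":[0,0,0],"rot":[0,0,0],"grip":0.5},{"delta_pos":[0,0,0],"rot":[0,0,0],"grip":0.5},{"delta_pos":[0,0,0],"rot":[0,0,0],"grip":0.5}]' 10
python3 m.py
python3 -c "
from h import *
shot('wrist','w4.png')"
```

```text
time_s: 27.0
tool_pos: [444.2, -91.7, 351.8]
eef_rot: [[-0.998, -0.061, 0.001], [-0.061, 0.998, 0.0], [-0.001, 0.0, -1.0]]
force: [-0.7, -0.2, -1.0]
opening: 0.008
grip_force: 0.0
time_s: 27.8
tool_pos: [456.9, 206.5, 347.5]
eef_rot: [[-0.998, -0.061, -0.005], [-0.061, 0.998, -0.003], [0.005, -0.002, -1.0]]
force: [1.1, 0.1, 0.8]
opening: 0.497
grip_force: 0.0
time_s: 28.6
tool_pos: [464.6, 348.2, 349.4]
eef_rot: [[-0.998, -0.06, -0.001], [-0.06, 0.998, -0.0], [0.001, -0.0, -1.0]]
force: [0.2, 0.7, -0.6]
opening: 0.499
grip_force: 0.0
[  52.82   14.33    7.25   -0.01  -82.95 -139.36] [464.63 348.18 349.4 ] yaw -176.55023737859165 f [ 0.16  0.68 -0.6 ] op 0.4986904497225729
```

View pics/w4.png

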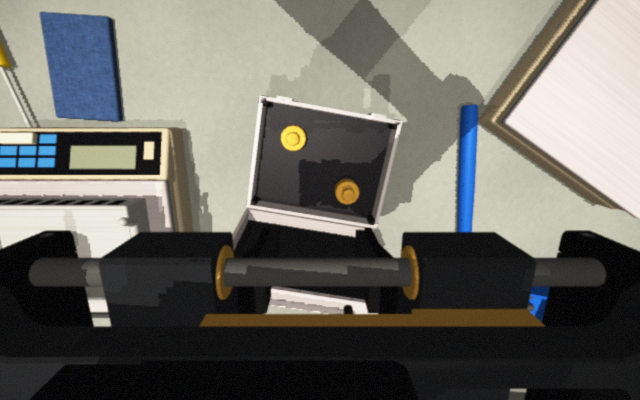

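The case holds two weights, A at (292,138) and B at (347,192). The whole foam floor is visible and there are no others.

```bash
cat > wt.py <<'E'
from h import *
import sys
np.set_printoptions(precision=1,suppress=True)
def weights(s,box=(375,560,240,460,40,80)):
    C=cloud(s);hs=cv2.cvtColor(s['image'],cv2.COLOR_RGB2HSV)
    m=(hs[...,0]>10)&(hs[...,0]<32)&(hs[...,1]>110)&(hs[...,2]>60)&(s['z_map']>0)
    for i,(a,b) in enumerate([(0,1),(2,3),(4,5)]): m&=(C[...,i]>box[a])&(C[...,i]<box[b])
    n,l,st,c=cv2.connectedComponentsWithStats(m.astype(np.uint8))
    for i in range(1,n):
        if st[i,4]<25: continue
        P=C[l==i]; zt=np.percentile(P[:,2],95); K=P[P[:,2]>zt-6]
        (ex,ey),r=cv2.minEnclosingCircle(K[:,:2].astype(np.float32))
        print('n',st[i,4],'px',c[i],'zt',zt,'knob mean',K.mean(0),'circ',ex,ey,r)
if __name__=='__main__':
    for n in sys.argv[1:]: print(n); weights(load(n))
E
python3 wt.py w4
python3 - <<'E'
from h import *
np.set_printoptions(precision=1,suppress=True)
s=load('w4')
for u,v in [(292,138),(347,192)]: print(pt(s,u,v,2),atz(s,u,v,64))
for u,v in [(263,98),(402,122),(375,225),(248,208)]: print('corner',atz(s,u,v,52))
a=shot('scene','s4.png'); b=shot('side','d4.png')
E
python3 wt.py s4 d4
```

```text
w4
n 502 px [292.4 137.5] zt 64.22887999365349 knob mean [426.2 309.   63.2] circ 426.5724792480469 308.825439453125 9.872660636901855
n 447 px [346.4 191.6] zt 64.19695097272783 knob mean [504.9 397.   63.1] circ 505.16937255859375 396.9361572265625 9.530651092529297
[425.8 309.5  63.8] [425.8 309.5  64. ]
[501.3 396.   63.3] [501.1 395.9  64. ]
corner [372.7 264.8  52. ]
corner [393.9 468.6  52. ]
corner [555.7 446.8  52. ]
corner [539.5 243.5  52. ]
s4
n 94 px [385. 152.] zt 65.68108212290359 knob mean [428.4 308.1  63.7] circ 429.1062316894531 307.2969055175781 9.326183319091797
d4
n 79 px [233.2 158.1] zt 65.57271542631986 knob mean [506.7 395.9  63.9] circ 508.3620300292969 396.69586181640625 10.5120267868042
n 85 px [229.9 182.8] zt 66.26247479349304 knob mean [428.1 305.7  64.7] circ 427.5259094238281 305.9703674316406 9.49661922454834
```

```bash
python3 -m crank '[{"delta_pos":[20,-19,20],"rot":[0,0,0],"grip":0.5},{"delta_pos":[20,-18.5,40],"rot":[0,0,0],"grip":0.5},{"delta_pos":[0,0,45],"rot":[0,0,0],"grip":0.5},{"delta_pos":[0,0,45],"rot":[0,0,0],"grip":0.5},{"delta_pos":[0,0,45],"rot":[0,0,0],"grip":0.5},{"delta_pos":[0,0,40],"rot":[0,0,0],"grip":0.5},{"delta_pos":[0,0,25],"rot":[0,0,0],"grip":0.5},{"delta_pos":[0,0,10],"rot":[0,0,0],"grip":0.5}]' 30
python3 -m crank '[{"delta_pos":[0,0,0],"rot":[0,0,0],"grip":0.5},{"delta_pos":[0,0,0],"rot":[0,0,0],"grip":0.5},{"delta_pos":[0,0,0],"rot":[0,0,0],"grip":0.5},{"delta_pos":[0,0,0],"rot":[0,0,0],"grip":0.5},{"delta_pos":[0,0,0],"rot":[0,0,0],"grip":0.5},{"delta_pos":[0,0,0],"rot":[0,0,0],"grip":0.5},{"delta_pos":[0,0,0],"rot":[0,0,0],"grip":0.5},{"delta_pos":[0,0,0],"rot":[0,0,0],"grip":0.5}]' 30
python3 m.py 427 308.3 51.5; python3 -c "
from h import *
import wt
w=shot('wrist','w5.png'); wt.weights(w)
s=shot('side','d5.png'); wt.weights(s)"
```

```text
time_s: 29.55
tool_pos: [426.1, 307.9, 77.0]
eef_rot: [[-0.998, -0.06, -0.003], [-0.06, 0.998, -0.004], [0.003, -0.004, -1.0]]
force: [-1.4, 0.5, -0.7]
opening: 0.498
grip_force: 0.0
time_s: 30.35
tool_pos: [427.2, 309.6, 79.4]
eef_rot: [[-0.998, -0.061, 0.0], [-0.061, 0.998, 0.0], [-0.0, 0.0, -1.0]]
force: [0.4, 0.1, -0.2]
opening: 0.499
grip_force: 0.0
[  53.56   21.46  -23.96   -0.    -44.57 -140.05] [427.18 309.57  79.42] yaw -176.48610437937782 f [ 0.37  0.1  -0.24] op 0.4993005843153019
tool delta [ 0.26 -1.26 27.92]
n 2330 px [316.2 223. ] zt 64.17032801435899 knob mean [425.3 308.9  63.1] circ 426.505859375 309.09954833984375 9.998512268066406
n 72 px [229.6 183.7] zt 64.94383183906127 knob mean [424.7 307.5  64.3] circ 426.6595458984375 308.2198486328125 7.922182083129883
```

```bash
python3 -m crank '[{"delta_pos":[0,-0.5,12],"rot":[0,0,0],"grip":0.5},{"delta_pos":[0,0,10],"rot":[0,0,0],"grip":0.5},{"delta_pos":[0,0,5],"rot":[0,0,0],"grip":0.5},{"delta_pos":[0,0,1],"rot":[0,0,0],"grip":0.6},{"delta_pos":[0,0,0],"rot":[0,0,0],"grip":0.8},{"delta_pos":[0,0,0],"rot":[0,0,0],"grip":1},{"delta_pos":[0,0,0],"rot":[0,0,0],"grip":1},{"delta_pos":[0,0,0],"rot":[0,0,0],"grip":1}]' 30
python3 -m crank '[{"delta_pos":[0,0,-5],"rot":[0,0,0],"grip":1},{"delta_pos":[0,0,-15],"rot":[0,0,0],"grip":1},{"delta_pos":[0,0,-35],"rot":[0,0,0],"grip":1},{"delta_pos":[0,0,-45],"rot":[0,0,0],"grip":1},{"delta_pos":[0,0,-45],"rot":[0,0,0],"grip":1},{"delta_pos":[0,0,-45],"rot":[0,0,0],"grip":1},{"delta_pos":[0,0,-45],"rot":[0,0,0],"grip":1},{"delta_pos":[0,0,-45],"rot":[0,0,0],"grip":1}]' 30
python3 m.py
```

```text
time_s: 31.25
tool_pos: [427.4, 309.4, 51.7]
eef_rot: [[-0.998, -0.061, 0.001], [-0.061, 0.998, 0.001], [-0.001, 0.001, -1.0]]
force: [0.1, 0.8, -0.4]
opening: 0.213
grip_force: 30.0
time_s: 32.05
tool_pos: [426.4, 308.3, 333.3]
eef_rot: [[-0.998, -0.061, -0.001], [-0.061, 0.998, 0.0], [0.001, 0.0, -1.0]]
force: [1.3, 1.0, -2.9]
opening: 0.214
grip_force: 30.0
[  53.52    8.88   -1.9    -0.04  -79.24 -140.01] [426.43 308.27 333.26] yaw -176.4963352527679 f [ 1.29  0.99 -2.87] op 0.2143275536154126
```

```bash
python3 -m crank '[{"delta_pos":[0,0,0],"rot":[0,0,-8.2],"grip":1},{"delta_pos":[0,0,0],"rot":[0,0,-8.2],"grip":1},{"delta_pos":[0,0,0],"rot":[0,0,-8.2],"grip":1},{"delta_pos":[0,0,0],"rot":[0,0,-8.2],"grip":1},{"delta_pos":[0,0,0],"rot":[0,0,-8.2],"grip":1},{"delta_pos":[0,0,0],"rot":[0,0,-8.2],"grip":1},{"delta_pos":[0,0,0],"rot":[0,0,-8.2],"grip":1},{"delta_pos":[0,0,0],"rot":[0,0,-8.2],"grip":1}]' 30
python3 -m crank '[{"delta_pos":[0,0,0],"rot":[0,0,-8.2],"grip":1},{"delta_pos":[0,0,0],"rot":[0,0,-8.2],"grip":1},{"delta_pos":[0,0,0],"rot":[0,0,-8.2],"grip":1},{"delta_pos":[9,-4,0],"rot":[0,0,0],"grip":1},{"delta_pos":[18,-8,0],"rot":[0,0,0],"grip":1},{"delta_pos":[30,-14,0],"rot":[0,0,0],"grip":1},{"delta_pos":[36,-17,0],"rot":[0,0,0],"grip":1},{"delta_pos":[36,-17,0],"rot":[0,0,0],"grip":1}]' 30
python3 -m crank '[{"delta_pos":[36,-17,0],"rot":[0,0,0],"grip":1},{"delta_pos":[36,-17,0],"rot":[0,0,0],"grip":1},{"delta_pos":[36,-17,0],"rot":[0,0,0],"grip":1},{"delta_pos":[36,-17,0],"rot":[0,0,0],"grip":1},{"delta_pos":[36,-17,0],"rot":[0,0,0],"grip":1},{"delta_pos":[30,-14,0],"rot":[0,0,0],"grip":1},{"delta_pos":[18,-8,0],"rot":[0,0,0],"grip":1},{"delta_pos":[9,-4,0],"rot":[0,0,0],"grip":1}]' 30
python3 -m crank '[{"delta_pos":[0,0,0],"rot":[0,0,0],"grip":1},{"delta_pos":[0,0,0],"rot":[0,0,0],"grip":1},{"delta_pos":[0,0,0],"rot":[0,0,0],"grip":1},{"delta_pos":[0,0,0],"rot":[0,0,0],"grip":1},{"delta_pos":[0,0,0],"rot":[0,0,0],"grip":1},{"delta_pos":[0,0,0],"rot":[0,0,0],"grip":1},{"delta_pos":[0,0,0],"rot":[0,0,0],"grip":1},{"delta_pos":[0,0,0],"rot":[0,0,0],"grip":1}]' 30
python3 m.py 620.4 -51.1 143
```

```text
time_s: 32.85
tool_pos: [426.6, 308.5, 331.0]
eef_rot: [[-0.351, -0.936, -0.001], [-0.936, 0.351, -0.001], [0.001, 0.001, -1.0]]
force: [-0.5, -0.1, -1.6]
opening: 0.214
grip_force: 30.0
time_s: 33.65
tool_pos: [495.5, 182.4, 331.3]
eef_rot: [[0.062, -0.998, -0.001], [-0.998, -0.062, -0.0], [0.0, 0.001, -1.0]]
force: [-0.2, 0.5, -2.2]
opening: 0.217
grip_force: 30.0
time_s: 34.45
tool_pos: [621.6, -47.5, 330.5]
eef_rot: [[0.059, -0.998, -0.002], [-0.998, -0.059, -0.0], [0.0, 0.002, -1.0]]
force: [-0.5, 0.2, -2.1]
opening: 0.216
grip_force: 30.0
time_s: 35.25
tool_pos: [621.5, -45.0, 331.4]
eef_rot: [[0.065, -0.998, -0.0], [-0.998, -0.065, 0.0], [-0.0, 0.0, -1.0]]
force: [0.4, -0.6, -3.0]
opening: 0.216
grip_force: 30.0
[ 10.72  19.05  11.32  -0.   -82.27  -7.  ] [621.53 -44.99 331.37] yaw -86.28014588325745 f [ 0.39 -0.62 -2.96] op 0.21603467364962428
tool delta [  6.03   1.52 188.37]
```

```bash
python3 -m crank '[{"delta_pos":[6,1.5,15],"rot":[0,0,0],"grip":1},{"delta_pos":[0,0,35],"rot":[0,0,0],"grip":1},{"delta_pos":[0,0,40],"rot":[0,0,0],"grip":1},{"delta_pos":[0,0,40],"rot":[0,0,0],"grip":1},{"delta_pos":[0,0,30],"rot":[0,0,0],"grip":1},{"delta_pos":[0,0,15],"rot":[0,0,0],"grip":1},{"delta_pos":[0,0,6],"rot":[0,0,0],"grip":1},{"delta_pos":[0,0,3],"rot":[0,0,0],"grip":1}]' 30
python3 -m crank '[{"delta_pos":[0,0,1],"rot":[0,0,0],"grip":1},{"delta_pos":[0,0,1],"rot":[0,0,0],"grip":1},{"delta_pos":[0,0,1],"rot":[0,0,0],"grip":1},{"delta_pos":[0,0,0.5],"rot":[0,0,0],"grip":1},{"delta_pos":[0,0,0],"rot":[0,0,0],"grip":1},{"delta_pos":[0,0,0],"rot":[0,0,0],"grip":1},{"delta_pos":[0,0,0],"rot":[0,0,0],"grip":1},{"delta_pos":[0,0,0],"rot":[0,0,0],"grip":1}]' 30
python3 m.py 620.4 -51.1 141.7
```

```text
time_s: 36.05
tool_pos: [620.8, -51.3, 147.2]
eef_rot: [[0.065, -0.998, 0.0], [-0.998, -0.065, -0.0], [0.0, -0.0, -1.0]]
force: [0.3, 0.1, -1.9]
opening: 0.213
grip_force: 30.0
time_s: 36.85
tool_pos: [620.5, -51.2, 143.9]
eef_rot: [[0.065, -0.998, 0.0], [-0.998, -0.065, -0.0], [0.0, -0.0, -1.0]]
force: [-0.2, -0.2, -1.6]
opening: 0.215
grip_force: 30.0
[ 10.16  25.39  -6.15   0.   -58.46  -6.44] [620.47 -51.17 143.88] yaw -86.28479907232368 f [-0.2  -0.23 -1.61] op 0.2154647679153621
tool delta [-0.07  0.06  2.18]
```

```bash
python3 -m crank '[{"delta_pos":[0,0,1],"rot":[0,0,0],"grip":1},{"delta_pos":[0,0,1],"rot":[0,0,0],"grip":1},{"delta_pos":[0,0,0],"rot":[0,0,0],"grip":1},{"delta_pos":[0,0,0],"rot":[0,0,0],"grip":0.75},{"delta_pos":[0,0,0],"rot":[0,0,0],"grip":0.68},{"delta_pos":[0,0,0],"rot":[0,0,0],"grip":0.68},{"delta_pos":[0,0,0],"rot":[0,0,0],"grip":0.68},{"delta_pos":[0,0,0],"rot":[0,0,0],"grip":0.68}]' 30
python3 -m crank '[{"delta_pos":[0,0,-10],"rot":[0,0,0],"grip":0.68},{"delta_pos":[0,0,-25],"rot":[0,0,0],"grip":0.68},{"delta_pos":[0,0,-40],"rot":[0,0,0],"grip":0.68},{"delta_pos":[0,0,-45],"rot":[0,0,0],"grip":0.68},{"delta_pos":[0,0,-45],"rot":[0,0,0],"grip":0.6},{"delta_pos":[0,0,-30],"rot":[0,0,0],"grip":0.5},{"delta_pos":[0,0,-10],"rot":[0,0,0],"grip":0.5},{"delta_pos":[0,0,0],"rot":[0,0,0],"grip":0.5}]' 30
python3 m.py 503 396.5 346; python3 -c "
from h import *
import wt
w=shot('scene','s6.png'); wt.weights(w); wt.weights(w,(520,660,-110,110,115,170))
s=shot('side','d6.png'); wt.weights(s); wt.weights(s,(520,660,-110,110,115,170))
C=cloud(w);hs=cv2.cvtColor(w['image'],cv2.COLOR_RGB2HSV)
m=(hs[...,0]>100)&(hs[...,0]<130)&(hs[...,1]>120)&(C[...,2]>232)&(C[...,2]<260)&(w['z_map']>0)&(abs(C[...,0]-587)<50)&(abs(C[...,1]-7)<40)
P=C[m];print(len(P),cv2.minAreaRect(P[:,:2].astype(np.float32)),np.median(P[:,2]))"
```

```text
time_s: 37.65
tool_pos: [620.6, -51.2, 142.1]
eef_rot: [[0.065, -0.998, 0.0], [-0.998, -0.065, -0.0], [0.0, -0.0, -1.0]]
force: [-0.3, -0.3, -0.3]
opening: 0.315
grip_force: 0.0
time_s: 38.45
tool_pos: [620.8, -51.1, 348.9]
eef_rot: [[0.065, -0.998, 0.004], [-0.998, -0.065, 0.001], [-0.0, -0.004, -1.0]]
force: [-0.4, 0.1, -0.6]
opening: 0.485
grip_force: 0.0
[ 10.16  18.68  13.2    0.   -84.28  -6.44] [620.82 -51.13 348.93] yaw -86.28704754030775 f [-0.42  0.08 -0.62] op 0.48508504042007866
tool delta [-454.32   88.6     2.77]
n 131 px [313.4 217.2] zt 156.4748553900876 knob mean [622.  -52.1 154.4] circ 621.4037475585938 -51.66428756713867 9.895212173461914
n 76 px [233.  157.8] zt 65.5859470852647 knob mean [507.8 395.9  63.7] circ 508.1021728515625 395.4745178222656 10.113659858703613
n 132 px [345.6 194.5] zt 154.97401643889307 knob mean [620.6 -53.6 153.5] circ 620.8629760742188 -53.431312561035156 10.854393005371094
69 ((588.945068359375, 5.517971992492676), (38.74053955078125, 10.97896671295166), 5.6348090171813965) 242.900451337557
```

```bash
python3 -m crank '[{"delta_pos":[0,0,0],"rot":[0,0,8.2],"grip":0.5},{"delta_pos":[0,0,0],"rot":[0,0,8.2],"grip":0.5},{"delta_pos":[0,0,0],"rot":[0,0,8.2],"grip":0.5},{"delta_pos":[0,0,0],"rot":[0,0,8.2],"grip":0.5},{"delta_pos":[0,0,0],"rot":[0,0,8.2],"grip":0.5},{"delta_pos":[0,0,0],"rot":[0,0,8.2],"grip":0.5},{"delta_pos":[0,0,0],"rot":[0,0,8.2],"grip":0.5},{"delta_pos":[0,0,0],"rot":[0,0,8.2],"grip":0.5}]' 30
python3 -m crank '[{"delta_pos":[0,0,0],"rot":[0,0,8.2],"grip":0.5},{"delta_pos":[0,0,0],"rot":[0,0,8.2],"grip":0.5},{"delta_pos":[0,0,0],"rot":[0,0,8.2],"grip":0.5},{"delta_pos":[7.4,38,0],"rot":[0,0,0],"grip":0.5},{"delta_pos":[7.4,38,0],"rot":[0,0,0],"grip":0.5},{"delta_pos":[7.4,38,0],"rot":[0,0,0],"grip":0.5},{"delta_pos":[7.4,38,0],"rot":[0,0,0],"grip":0.5},{"delta_pos":[7.4,38,0],"rot":[0,0,0],"grip":0.5}]' 30
python3 -m crank '[{"delta_pos":[7.4,38,0],"rot":[0,0,0],"grip":0.5},{"delta_pos":[7.4,38,0],"rot":[0,0,0],"grip":0.5},{"delta_pos":[7.4,38,0],"rot":[0,0,0],"grip":0.5},{"delta_pos":[7.4,38,0],"rot":[0,0,0],"grip":0.5},{"delta_pos":[7.4,38,0],"rot":[0,0,0],"grip":0.5},{"delta_pos":[7.4,38,0],"rot":[0,0,0],"grip":0.5},{"delta_pos":[6.7,35,0],"rot":[0,0,0],"grip":0.5},{"delta_pos":[0,0,0],"rot":[0,0,0],"grip":0.5}]' 30
python3 -m crank '[{"delta_pos":[0,0,0],"rot":[0,0,0],"grip":0.5},{"delta_pos":[0,0,0],"rot":[0,0,0],"grip":0.5},{"delta_pos":[0,0,0],"rot":[0,0,0],"grip":0.5},{"delta_pos":[0,0,0],"rot":[0,0,0],"grip":0.5},{"delta_pos":[0,0,0],"rot":[0,0,0],"grip":0.5},{"delta_pos":[0,0,0],"rot":[0,0,0],"grip":0.5},{"delta_pos":[0,0,0],"rot":[0,0,0],"grip":0.5},{"delta_pos":[0,0,0],"rot":[0,0,0],"grip":0.5}]' 30
python3 m.py 505.3 396.8 80; python3 -c "
from h import *
import wt
w=shot('wrist','w7.png'); wt.weights(w)"
```

```text
time_s: 39.35
tool_pos: [619.7, -51.2, 344.1]
eef_rot: [[-0.885, -0.466, -0.005], [-0.466, 0.885, -0.0], [0.005, 0.002, -1.0]]
force: [-0.5, 0.5, 0.3]
opening: 0.498
grip_force: 0.0
time_s: 40.15
tool_pos: [570.5, 137.3, 344.3]
eef_rot: [[-0.998, -0.061, -0.004], [-0.061, 0.998, -0.002], [0.004, -0.002, -1.0]]
force: [-0.0, -0.2, 0.2]
opening: 0.498
grip_force: 0.0
time_s: 40.95
tool_pos: [502.8, 398.9, 342.7]
eef_rot: [[-0.998, -0.066, -0.005], [-0.066, 0.998, -0.004], [0.005, -0.004, -1.0]]
force: [0.1, -0.2, -0.1]
opening: 0.5
grip_force: 0.0
time_s: 41.75
tool_pos: [504.8, 395.5, 346.9]
eef_rot: [[-0.998, -0.061, 0.0], [-0.061, 0.998, 0.0], [-0.0, 0.0, -1.0]]
force: [0.0, 0.6, -0.2]
opening: 0.503
grip_force: 0.0
[  52.51   20.81   16.01   -0.    -85.19 -139.  ] [504.77 395.51 346.95] yaw -176.4894343223131 f [ 0.05  0.64 -0.17] op 0.5029962588105539
tool delta [ -0.58   1.2  266.95]
n 477 px [318.1 164.9] zt 64.17368657282644 knob mean [505.3 397.3  63.2] circ 505.66473388671875 397.4747619628906 9.914216995239258
```

```bash
python3 -m crank '[{"delta_pos":[-0.7,1.5,25],"rot":[0,0,0],"grip":0.5},{"delta_pos":[0,0,45],"rot":[0,0,0],"grip":0.5},{"delta_pos":[0,0,45],"rot":[0,0,0],"grip":0.5},{"delta_pos":[0,0,45],"rot":[0,0,0],"grip":0.5},{"delta_pos":[0,0,45],"rot":[0,0,0],"grip":0.5},{"delta_pos":[0,0,40],"rot":[0,0,0],"grip":0.5},{"delta_pos":[0,0,20],"rot":[0,0,0],"grip":0.5},{"delta_pos":[0,0,10],"rot":[0,0,0],"grip":0.5}]' 30
python3 -m crank '[{"delta_pos":[0,0,10],"rot":[0,0,0],"grip":0.5},{"delta_pos":[0,0,7],"rot":[0,0,0],"grip":0.5},{"delta_pos":[0,0,3],"rot":[0,0,0],"grip":0.5},{"delta_pos":[0,0,0],"rot":[0,0,0],"grip":0.6},{"delta_pos":[0,0,0],"rot":[0,0,0],"grip":0.8},{"delta_pos":[0,0,0],"rot":[0,0,0],"grip":1},{"delta_pos":[0,0,0],"rot":[0,0,0],"grip":1},{"delta_pos":[0,0,0],"rot":[0,0,0],"grip":1}]' 30
python3 -m crank '[{"delta_pos":[0,0,-5],"rot":[0,0,0],"grip":1},{"delta_pos":[0,0,-15],"rot":[0,0,0],"grip":1},{"delta_pos":[0,0,-35],"rot":[0,0,0],"grip":1},{"delta_pos":[0,0,-45],"rot":[0,0,0],"grip":1},{"delta_pos":[0,0,-45],"rot":[0,0,0],"grip":1},{"delta_pos":[0,0,-45],"rot":[0,0,0],"grip":1},{"delta_pos":[0,0,-45],"rot":[0,0,0],"grip":1},{"delta_pos":[0,0,-45],"rot":[0,0,0],"grip":1}]' 30
python3 m.py
```

```text
time_s: 42.6
tool_pos: [504.4, 396.1, 69.1]
eef_rot: [[-0.998, -0.061, -0.003], [-0.061, 0.998, -0.003], [0.003, -0.003, -1.0]]
force: [0.1, -0.3, 0.5]
opening: 0.5
grip_force: 0.0
time_s: 43.4
tool_pos: [505.7, 397.7, 52.5]
eef_rot: [[-0.998, -0.061, 0.001], [-0.061, 0.998, 0.001], [-0.001, 0.001, -1.0]]
force: [-0.5, 1.4, 1.9]
opening: 0.215
grip_force: 30.0
time_s: 44.2
tool_pos: [504.6, 396.4, 333.4]
eef_rot: [[-0.998, -0.061, -0.001], [-0.061, 0.998, -0.001], [0.001, -0.001, -1.0]]
force: [2.1, 1.0, -1.6]
opening: 0.212
grip_force: 30.0
[  52.55   21.05   14.53   -0.03  -83.56 -139.04] [504.64 396.36 333.39] yaw -176.49610836516086 f [ 2.06  0.98 -1.59] op 0.2122823965506404
```

```bash
python3 -m crank '[{"delta_pos":[0,0,0],"rot":[0,0,-8.2],"grip":1},{"delta_pos":[0,0,0],"rot":[0,0,-8.2],"grip":1},{"delta_pos":[0,0,0],"rot":[0,0,-8.2],"grip":1},{"delta_pos":[0,0,0],"rot":[0,0,-8.2],"grip":1},{"delta_pos":[0,0,0],"rot":[0,0,-8.2],"grip":1},{"delta_pos":[0,0,0],"rot":[0,0,-8.2],"grip":1},{"delta_pos":[0,0,0],"rot":[0,0,-8.2],"grip":1},{"delta_pos":[0,0,0],"rot":[0,0,-8.2],"grip":1}]' 30
python3 -m crank '[{"delta_pos":[0,0,0],"rot":[0,0,-8.2],"grip":1},{"delta_pos":[0,0,0],"rot":[0,0,-8.2],"grip":1},{"delta_pos":[0,0,0],"rot":[0,0,-8.2],"grip":1},{"delta_pos":[9,-0.6,0],"rot":[0,0,0],"grip":1},{"delta_pos":[18,-1.2,0],"rot":[0,0,0],"grip":1},{"delta_pos":[27,-1.8,0],"rot":[0,0,0],"grip":1},{"delta_pos":[36,-2.4,0],"rot":[0,0,0],"grip":1},{"delta_pos":[36,-2.4,0],"rot":[0,0,0],"grip":1}]' 30
python3 -m crank '[{"delta_pos":[36,-2.4,0],"rot":[0,0,0],"grip":1},{"delta_pos":[36,-2.4,0],"rot":[0,0,0],"grip":1},{"delta_pos":[36,-2.4,0],"rot":[0,0,0],"grip":1},{"delta_pos":[36,-2.4,0],"rot":[0,0,0],"grip":1},{"delta_pos":[36,-2.4,0],"rot":[0,0,0],"grip":1},{"delta_pos":[36,-2.4,0],"rot":[0,0,0],"grip":1},{"delta_pos":[36,-2.4,0],"rot":[0,0,0],"grip":1},{"delta_pos":[30,-2,0],"rot":[0,0,0],"grip":1}]' 30
python3 -m crank '[{"delta_pos":[24,-2,0],"rot":[0,0,0],"grip":1},{"delta_pos":[14,-1.2,0],"rot":[0,0,0],"grip":1},{"delta_pos":[6,0,0],"rot":[0,0,0],"grip":1},{"delta_pos":[0,0,0],"rot":[0,0,0],"grip":1},{"delta_pos":[0,0,0],"rot":[0,0,0],"grip":1},{"delta_pos":[0,0,0],"rot":[0,0,0],"grip":1},{"delta_pos":[0,0,0],"rot":[0,0,0],"grip":1},{"delta_pos":[0,0,0],"rot":[0,0,0],"grip":1}]' 30
python3 m.py 564.6 -54.7 142.5
```

```text
time_s: 45.0
tool_pos: [504.8, 396.6, 331.1]
eef_rot: [[-0.351, -0.936, -0.002], [-0.936, 0.351, -0.001], [0.002, 0.001, -1.0]]
force: [1.1, 0.9, -2.1]
opening: 0.216
grip_force: 30.0
time_s: 45.8
tool_pos: [521.6, 269.3, 331.8]
eef_rot: [[0.062, -0.998, -0.001], [-0.998, -0.062, -0.001], [0.001, 0.001, -1.0]]
force: [1.0, -0.4, -1.9]
opening: 0.216
grip_force: 30.0
time_s: 46.6
tool_pos: [557.8, -11.4, 332.1]
eef_rot: [[0.061, -0.998, -0.0], [-0.998, -0.061, -0.0], [0.0, 0.0, -1.0]]
force: [-0.0, 0.9, -1.9]
opening: 0.213
grip_force: 30.0
time_s: 47.4
tool_pos: [565.0, -51.3, 331.9]
eef_rot: [[0.066, -0.998, 0.0], [-0.998, -0.066, 0.0], [-0.0, -0.0, -1.0]]
force: [-0.3, -0.9, -2.6]
opening: 0.216
grip_force: 30.0
[ 11.17  13.18   3.31  -0.   -80.13  -7.4 ] [565.01 -51.33 331.89] yaw -86.22991276148974 f [-0.3  -0.92 -2.63] op 0.21643315525833348
tool delta [  3.34   0.65 189.39]
```

```bash
python3 -m crank '[{"delta_pos":[3.3,0.6,15],"rot":[0,0,0],"grip":1},{"delta_pos":[0,0,35],"rot":[0,0,0],"grip":1},{"delta_pos":[0,0,40],"rot":[0,0,0],"grip":1},{"delta_pos":[0,0,40],"rot":[0,0,0],"grip":1},{"delta_pos":[0,0,30],"rot":[0,0,0],"grip":1},{"delta_pos":[0,0,15],"rot":[0,0,0],"grip":1},{"delta_pos":[0,0,6],"rot":[0,0,0],"grip":1},{"delta_pos":[0,0,3],"rot":[0,0,0],"grip":1}]' 30
python3 -m crank '[{"delta_pos":[0,0,1],"rot":[0,0,0],"grip":1},{"delta_pos":[0,0,1],"rot":[0,0,0],"grip":1},{"delta_pos":[0,0,1],"rot":[0,0,0],"grip":1},{"delta_pos":[0,0,1],"rot":[0,0,0],"grip":1},{"delta_pos":[0,0,1],"rot":[0,0,0],"grip":1},{"delta_pos":[0,0,0],"rot":[0,0,0],"grip":1},{"delta_pos":[0,0,0],"rot":[0,0,0],"grip":1},{"delta_pos":[0,0,0],"rot":[0,0,0],"grip":1}]' 30
python3 m.py 564.6 -54.7 142.5
```

```text
time_s: 48.2
tool_pos: [564.9, -55.1, 147.7]
eef_rot: [[0.065, -0.998, -0.0], [-0.998, -0.065, -0.0], [0.0, 0.0, -1.0]]
force: [-0.0, -0.4, -2.2]
opening: 0.216
grip_force: 30.0
time_s: 49.0
tool_pos: [564.6, -55.3, 142.9]
eef_rot: [[0.065, -0.998, 0.0], [-0.998, -0.065, 0.0], [0.0, -0.0, -1.0]]
force: [0.7, 1.0, -2.2]
opening: 0.217
grip_force: 30.0
[ 10.77  20.49 -14.26   0.   -55.25  -7.05] [564.63 -55.29 142.88] yaw -86.28513193290614 f [ 0.7   0.98 -2.2 ] op 0.21693383205139424
tool delta [-0.59 -0.01  0.38]
```

```bash
python3 -m crank '[{"delta_pos":[0,0,0.5],"rot":[0,0,0],"grip":1},{"delta_pos":[0,0,0],"rot":[0,0,0],"grip":1},{"delta_pos":[0,0,0],"rot":[0,0,0],"grip":0.75},{"delta_pos":[0,0,0],"rot":[0,0,0],"grip":0.68},{"delta_pos":[0,0,0],"rot":[0,0,0],"grip":0.68},{"delta_pos":[0,0,0],"rot":[0,0,0],"grip":0.68},{"delta_pos":[0,0,0],"rot":[0,0,0],"grip":0.68},{"delta_pos":[0,0,0],"rot":[0,0,0],"grip":0.68}]' 30
python3 -m crank '[{"delta_pos":[0,0,-10],"rot":[0,0,0],"grip":0.68},{"delta_pos":[0,0,-25],"rot":[0,0,0],"grip":0.68},{"delta_pos":[0,0,-40],"rot":[0,0,0],"grip":0.68},{"delta_pos":[0,0,-45],"rot":[0,0,0],"grip":0.68},{"delta_pos":[0,0,-45],"rot":[0,0,0],"grip":0.68},{"delta_pos":[0,0,-30],"rot":[0,0,0],"grip":0.68},{"delta_pos":[0,0,-20],"rot":[0,0,0],"grip":0.68},{"delta_pos":[0,0,0],"rot":[0,0,0],"grip":0.68}]' 30
python3 m.py
python3 -c "
from h import *
import wt
w=shot('scene','s8.png'); wt.weights(w); wt.weights(w,(520,660,-110,110,115,170))
s=shot('side','d8.png'); wt.weights(s); wt.weights(s,(520,660,-110,110,115,170))
for s in (s,w):
  C=cloud(s);P=C[(s['z_map']>0)&(C[...,0]>530)&(C[...,0]<660)&(C[...,1]>230)&(C[...,1]<460)&(C[...,2]>228)&(C[...,2]<300)]
  print(len(P),P.mean(0),P.min(0),P.max(0),np.percentile(P[:,2],[10,50,90]))
cv2.imwrite('pics/c8.png',np.hstack([w['image'][60:360,100:500],s['image'][60:360,150:550]])[...,::-1])
"
```

```text
time_s: 49.8
tool_pos: [564.6, -55.3, 142.4]
eef_rot: [[0.065, -0.998, 0.0], [-0.998, -0.065, -0.0], [0.0, -0.0, -1.0]]
force: [-0.4, 0.6, 0.7]
opening: 0.319
grip_force: 0.0
time_s: 50.6
tool_pos: [565.7, -55.5, 362.0]
eef_rot: [[0.065, -0.998, 0.009], [-0.998, -0.065, 0.0], [0.0, -0.009, -1.0]]
force: [-0.8, 0.2, -0.4]
opening: 0.316
grip_force: 0.0
[ 10.76  12.6    6.66   0.08 -83.57  -7.05] [565.74 -55.52 361.98] yaw -86.27770362050047 f [-0.83  0.23 -0.39] op 0.31575628760036367
n 153 px [303.9 204.2] zt 156.2783538162647 knob mean [566.3 -55.1 155. ] circ 566.0316162109375 -55.462955474853516 9.502632141113281
n 126 px [313.2 217.1] zt 156.59391121964615 knob mean [622.  -52.4 155.4] circ 621.8030395507812 -52.75242233276367 9.476962089538574
n 136 px [345.6 194.4] zt 155.6158138865642 knob mean [620.5 -52.9 154.2] circ 621.4818725585938 -53.17047882080078 9.350659370422363
n 127 px [333.7 205. ] zt 154.89831690059185 knob mean [563.7 -57.2 153.2] circ 564.7637939453125 -55.844600677490234 9.207999229431152
104 [596.  334.2 249.1] [584.4 283.7 228.2] [606.4 391.4 260. ] [235.4 252.3 255.4]
155 [597.5 336.4 249.6] [584.6 285.  228.1] [608.6 392.1 259.4] [237.4 252.  255.3]
```

Both weights stand in the basket, with knob tops at 155 mm, and the case is empty. The lid bar is at about (596,340,250), so I'll fetch the lid.

```bash
python3 -m crank '[{"delta_pos":[0,0,0],"rot":[0,0,4.5],"grip":0.6},{"delta_pos":[0,0,0],"rot":[0,0,4.5],"grip":0.6},{"delta_pos":[-36,0.5,0],"rot":[0,0,0],"grip":0.6},{"delta_pos":[-36,0.5,0],"rot":[0,0,0],"grip":0.6},{"delta_pos":[-36,0.5,0],"rot":[0,0,0],"grip":0.6},{"delta_pos":[-36,0.5,0],"rot":[0,0,0],"grip":0.6},{"delta_pos":[-36,0.5,0],"rot":[0,0,0],"grip":0.6},{"delta_pos":[-36,0.5,0],"rot":[0,0,0],"grip":0.6}]' 10
python3 -m crank '[{"delta_pos":[-36,0.5,0],"rot":[0,0,0],"grip":0.6},{"delta_pos":[-36,0.5,0],"rot":[0,0,0],"grip":0.6},{"delta_pos":[-36,0.5,0],"rot":[0,0,0],"grip":0.6},{"delta_pos":[-36,0.5,0],"rot":[0,0,0],"grip":0.6},{"delta_pos":[-36,0.5,0],"rot":[0,0,0],"grip":0.6},{"delta_pos":[0,0,0],"rot":[0,0,0],"grip":0.6},{"delta_pos":[0,0,0],"rot":[0,0,0],"grip":0.6},{"delta_pos":[0,0,0],"rot":[0,0,0],"grip":0.6}]' 10
python3 -m crank '[{"delta_pos":[0,0,0],"rot":[0,0,0],"grip":0.6},{"delta_pos":[0,0,0],"rot":[0,0,0],"grip":0.6},{"delta_pos":[0,0,0],"rot":[0,0,0],"grip":0.6},{"delta_pos":[0,0,0],"rot":[0,0,0],"grip":0.6},{"delta_pos":[0,0,0],"rot":[0,0,0],"grip":0.6},{"delta_pos":[0,0,0],"rot":[0,0,0],"grip":0.6},{"delta_pos":[0,0,0],"rot":[0,0,0],"grip":0.6},{"delta_pos":[0,0,0],"rot":[0,0,0],"grip":0.6}]' 10
python3 m.py 596.4 341.6 233
```

```text
time_s: 51.5
tool_pos: [580.8, 161.3, 355.4]
eef_rot: [[-0.092, -0.996, -0.003], [-0.996, 0.092, -0.002], [0.002, 0.003, -1.0]]
force: [1.1, -0.4, 0.3]
opening: 0.397
grip_force: 0.0
time_s: 52.3
tool_pos: [595.4, 338.7, 356.5]
eef_rot: [[-0.093, -0.996, -0.001], [-0.996, 0.093, -0.001], [0.002, 0.001, -1.0]]
force: [0.6, -0.3, 0.2]
opening: 0.399
grip_force: 0.0
time_s: 53.1
tool_pos: [595.6, 339.6, 357.3]
eef_rot: [[-0.092, -0.996, -0.0], [-0.996, 0.092, -0.0], [0.0, 0.0, -1.0]]
force: [0.3, 0.3, -0.5]
opening: 0.405
grip_force: 0.0
[ 43.17  25.7   24.9    0.   -89.21 -48.45] [595.58 339.56 357.3 ] yaw -95.28331412023954 f [ 0.34  0.3  -0.54] op 0.4045828776790208
tool delta [ -2.12  -0.63 124.3 ]
```

```bash
python3 -m crank '[{"delta_pos":[-2,-0.6,20],"rot":[0,0,0],"grip":0.6},{"delta_pos":[0,0,40],"rot":[0,0,0],"grip":0.6},{"delta_pos":[0,0,35],"rot":[0,0,0],"grip":0.6},{"delta_pos":[0,0,20],"rot":[0,0,0],"grip":0.6},{"delta_pos":[0,0,9],"rot":[0,0,0],"grip":0.6},{"delta_pos":[0,0,0],"rot":[0,0,0],"grip":0.6},{"delta_pos":[0,0,0],"rot":[0,0,0],"grip":0.6},{"delta_pos":[0,0,0],"rot":[0,0,0],"grip":0.7}]' 10
python3 -m crank '[{"delta_pos":[0,0,0],"rot":[0,0,0],"grip":0.8},{"delta_pos":[0,0,0],"rot":[0,0,0],"grip":0.9},{"delta_pos":[0,0,0],"rot":[0,0,0],"grip":1},{"delta_pos":[0,0,0],"rot":[0,0,0],"grip":1},{"delta_pos":[0,0,0],"rot":[0,0,0],"grip":1},{"delta_pos":[0,0,0],"rot":[0,0,0],"grip":1},{"delta_pos":[0,0,0],"rot":[0,0,0],"grip":1},{"delta_pos":[0,0,0],"rot":[0,0,0],"grip":1}]' 10
python3 m.py
```

```text
time_s: 53.9
tool_pos: [597.1, 342.0, 235.4]
eef_rot: [[-0.092, -0.996, 0.003], [-0.996, 0.092, 0.002], [-0.002, -0.003, -1.0]]
force: [0.8, -0.3, 0.7]
opening: 0.361
grip_force: 0.0
time_s: 54.7
tool_pos: [596.6, 341.5, 233.8]
eef_rot: [[-0.092, -0.996, 0.001], [-0.996, 0.092, 0.0], [-0.0, -0.001, -1.0]]
force: [-0.2, -0.2, 2.2]
opening: 0.11
grip_force: 10.0
[ 43.24  27.85  11.34   0.02 -73.45 -48.53] [596.56 341.52 233.77] yaw -95.28349618833113 f [-0.2  -0.19  2.23] op 0.10957516893734283
```

Gripped, and I'll follow the arc back down.

```bash
python3 -m crank '[{"delta_pos":[0,7.5,-1.4],"rot":[0,0,0],"grip":1},{"delta_pos":[0,7.5,-1.1],"rot":[0,0,0],"grip":1},{"delta_pos":[0,21.1,-2.3],"rot":[0,0,0],"grip":1},{"delta_pos":[0,21.2,0],"rot":[0,0,0],"grip":1},{"delta_pos":[0,21.1,2.2],"rot":[0,0,0],"grip":1},{"delta_pos":[0,20.7,4.4],"rot":[0,0,0],"grip":1},{"delta_pos":[0,20.2,6.5],"rot":[0,0,0],"grip":1},{"delta_pos":[0,19.4,8.6],"rot":[0,0,0],"grip":1}]' 10
python3 -m crank '[{"delta_pos":[0,18.4,10.6],"rot":[0,0,0],"grip":1},{"delta_pos":[0,17.2,12.4],"rot":[0,0,0],"grip":1},{"delta_pos":[0,15.8,14.1],"rot":[0,0,0],"grip":1},{"delta_pos":[0,14.2,15.7],"rot":[0,0,0],"grip":1},{"delta_pos":[0,12.5,17.1],"rot":[0,0,0],"grip":1},{"delta_pos":[0,10.6,18.3],"rot":[0,0,0],"grip":1},{"delta_pos":[0,8.7,19.3],"rot":[0,0,0],"grip":1},{"delta_pos":[0,0,0],"rot":[0,0,0],"grip":1}]' 10
python3 m.py 348.8 366 48
```

```text
time_s: 55.5
tool_pos: [457.0, 356.2, 216.5]
eef_rot: [[-0.091, -0.996, 0.001], [-0.996, 0.091, 0.005], [-0.005, -0.001, -1.0]]
force: [2.6, 6.7, -2.6]
opening: 0.11
grip_force: 10.0
time_s: 56.3
tool_pos: [360.3, 365.3, 107.2]
eef_rot: [[-0.091, -0.996, 0.001], [-0.996, 0.091, 0.004], [-0.004, -0.0, -1.0]]
force: [2.1, 5.9, -1.7]
opening: 0.11
grip_force: 10.0
[ 63.51  18.02 -24.3   -0.08 -47.47 -68.66] [360.3  365.29 107.21] yaw -95.20130005863159 f [ 2.13  5.86 -1.74] op 0.10987458331508211
tool delta [ 0.57 11.54 59.21]
```

```bash
python3 -m crank '[{"delta_pos":[0,6,17],"rot":[0,0,0],"grip":1},{"delta_pos":[0,4,18],"rot":[0,0,0],"grip":1},{"delta_pos":[0,1.5,14],"rot":[0,0,0],"grip":1},{"delta_pos":[0,0,7],"rot":[0,0,0],"grip":1},{"delta_pos":[0,0,2],"rot":[0,0,0],"grip":1},{"delta_pos":[0,0,0],"rot":[0,0,0],"grip":1},{"delta_pos":[0,0,0],"rot":[0,0,0],"grip":1},{"delta_pos":[0,0,0],"rot":[0,0,0],"grip":1}]' 10
python3 -m crank '[{"delta_pos":[0,0,0],"rot":[0,0,0],"grip":0.78},{"delta_pos":[0,0,0],"rot":[0,0,0],"grip":0.78},{"delta_pos":[0,0,0],"rot":[0,0,0],"grip":0.78},{"delta_pos":[0,0,0],"rot":[0,0,0],"grip":0.78},{"delta_pos":[0,0,-5],"rot":[0,0,0],"grip":0.78},{"delta_pos":[0,0,-15],"rot":[0,0,0],"grip":0.78},{"delta_pos":[0,0,-30],"rot":[0,0,0],"grip":0.78},{"delta_pos":[0,0,-40],"rot":[0,0,0],"grip":0.78}]' 10
python3 -m crank '[{"delta_pos":[20,20,-40],"rot":[0,0,0],"grip":0.78},{"delta_pos":[20,20,-40],"rot":[0,0,0],"grip":0.78},{"delta_pos":[0,0,-40],"rot":[0,0,0],"grip":0.78},{"delta_pos":[0,0,0],"rot":[0,0,0],"grip":0.78},{"delta_pos":[0,0,0],"rot":[0,0,0],"grip":0.78},{"delta_pos":[0,0,0],"rot":[0,0,0],"grip":0.78},{"delta_pos":[0,0,0],"rot":[0,0,0],"grip":0.78},{"delta_pos":[0,0,0],"rot":[0,0,0],"grip":0.78}]' 10
python3 -c "
from h import *
import wt
w=shot('scene','s9.png'); s=shot('side','d9.png')
for s_ in (s,w):
  wt.weights(s_,(520,660,-110,110,115,170))
  C=cloud(s_);P=C[(s_['z_map']>0)&(C[...,0]>400)&(C[...,0]<530)&(C[...,1]>270)&(C[...,1]<430)&(C[...,2]>40)&(C[...,2]<200)]
  A=np.c_[P[:,:2],np.ones(len(P))];print('lid',len(P),np.median(P[:,2]),np.linalg.lstsq(A,P[:,2],rcond=None)[0])
cv2.imwrite('pics/c9.png',np.hstack([w['image'][60:360,100:500],s['image'][60:360,150:550]])[...,::-1])
"
```

```text
time_s: 57.1
tool_pos: [349.0, 366.1, 51.2]
eef_rot: [[-0.092, -0.996, 0.0], [-0.996, 0.092, 0.004], [-0.004, -0.0, -1.0]]
force: [-2.9, 4.3, -0.3]
opening: 0.103
grip_force: 10.0
time_s: 57.9
tool_pos: [349.2, 362.8, 140.7]
eef_rot: [[-0.093, -0.996, -0.002], [-0.996, 0.093, -0.004], [0.004, 0.002, -1.0]]
force: [0.2, 0.6, 0.1]
opening: 0.221
grip_force: 0.0
time_s: 58.7
tool_pos: [306.2, 327.7, 259.7]
eef_rot: [[-0.092, -0.996, -0.001], [-0.996, 0.092, -0.003], [0.003, 0.001, -1.0]]
force: [-0.7, -0.5, -0.1]
opening: 0.217
grip_force: 0.0
n 130 px [345.6 194.4] zt 155.1590901055408 knob mean [620.7 -53.2 153.8] circ 621.0316162109375 -54.1826171875 9.769367218017578
n 119 px [333.8 205. ] zt 155.3765697681322 knob mean [563.5 -56.8 154.1] circ 564.8504028320312 -56.019718170166016 8.393739700317383
lid 1255 79.26280905441581 [-0.   0.  79.8]
n 153 px [303.9 204.3] zt 156.0348661171658 knob mean [566.5 -55.8 154.7] circ 565.942138671875 -55.38043212890625 11.405363082885742
n 124 px [313.3 217.2] zt 155.80426635338554 knob mean [621.8 -52.7 154.5] circ 620.9542236328125 -52.52849197387695 9.419759750366211
lid 1377 78.8109652756401 [-0.  -0.  80.1]
```

View pics/c9.png

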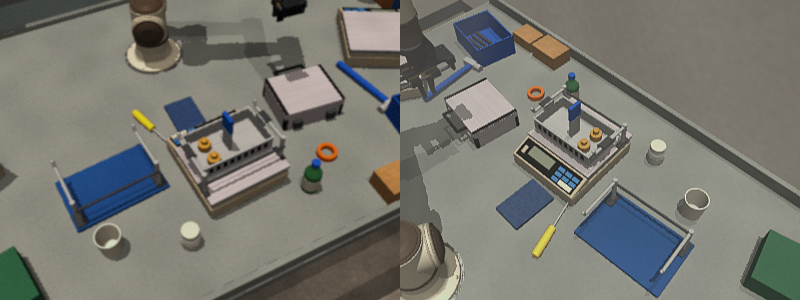

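The lid is shut and flat at 79 mm. The basket hangs level on the scale with both weights inside (scene half (205,143) and (214,157)). The tape, jar, spray and cup are where they were, and the arm is clear.

```bash
python3 -c "
from bench import job_done
print(job_done())"
```

```text
the job is handed in; nothing more can be done
None
```

I handed the job in at about 59 s, and my last pictures show it done: basket hanging level on the scale with both check weights in it (the case held only two), lid shut, the other things on the bench apparently unmoved, arm clear; the tare key was pressed to its stop while the basket was empty, but the hand-in returned no verdict.

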